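# Weigh down the wafer press with marble offcuts

## Robot

A 6-joint arm with a two-finger parallel gripper is mounted at the origin on the work surface. World frame = base frame: x ahead of the robot, y to its left, z up, the work surface at z = 0. Lengths are in mm, angles in rad, forces in N, time in s.
With the tool pointing down it reaches from about 275 to 750 mm from the base axis. Payload 10.2 kg.
Tool frame: the origin (TCP) lies midway between the tips of the shut fingers; the grasp point (between the pads) lies grasp_offset behind it (grasp_offset is the distance from the TCP to the grasp point, in mm); x points along the fingers, z is the direction in which the jaws open and shut, and the axes are right-handed (so a half turn about x gives the same grasp; the last joint's range is limited). The gripper opens to 85 mm and grips with 20 to 120 N. Pads are 22 mm wide; open, the fingers measure 114 mm over their backs; the gripper's body (76 mm by 85 mm) begins 54 mm behind the grasp point. The pads swing forward as they close: fully open they stand 13 mm farther back than shut.
Start: joints at [-1.331, 0.313, 1.498, -0, 1.331, -0.223], TCP at [234.378, -469.785, 192.194] pointing down, gripper open.
Joint ranges: [-2.94, 2.94], [-0.97, 2.17], [0.19, 2.56], [-1.23, 4.37], [0.02, 3.11], [-2.88, 2.88]. Speed limits (rad/s): [2.39, 2.39, 3.01, 3.14, 3.14, 3.14].

## Interface

Orientations are given as a unit quaternion [w, x, y, z].
In Python, from rig import sense, capture, calibration, finish_job, grasp_offset gives the robot as it stands.
- The arm moves only by the shell command python3 -m jog 'ROWS' [FORCE]. ROWS is JSON, a list of rows, each an object with "linear": the shift along the tool's x, y, z scaled (see below), a list of three; "rotation": the turn, a rotation vector about the tool's x, y, z scaled (see below), a list of three; "grip": the finger opening in mm, from 0 to 85.4. A call has 1 to 20 rows; each row is the pose to reach, as a shift and turn from the pose measured when the call began, along the tool's axes at that moment; what a row does not reach only later rows make up. The controller multiplies each number of a shift by 0.3 m and each number of a turn by 0.5 rad. A row lasts 1/12 s, in which the tool goes at most 41.7 mm and 7.16 degrees, less where a joint would pass 70% of its speed; a pose out of reach is approached as far as the arm can. A call with a number of a shift or a turn outside -1 to 1 is refused whole. A call with a gripper value outside its range is refused whole. The fingers move at their own pace and stop on an object; FORCE is the grip in N (left out, the last holds). Time passes only in rows, so rows that repeat a pose let the fingers close. It gives the time, the measured TCP pose, the force and the opening at its end, in the units of the state.
- sense(): the state, without advancing time (a new reading comes with each control period).
- capture(name): name is "scene" or "top" or "wrist"; returns (picture, depth): 400x640x3 uint8, red, green, blue; 400x640 float32, mm along the optical axis (not along the pixel's ray), 0 where there is no reading.
- calibration(name): a dict with "intrinsics" (3x3 intrinsics, pixels), "dist" ([k1, k2, p1, p2, k3] as OpenCV has them; the pictures are not rectified), "world_from_camera" (4x4, takes a point from camera to world coordinates). Camera axes: x right, y up, looking along -z (the intrinsics and any distortion apply to the point x, -y, -z); pixel columns grow to the right and rows downward; lengths in mm; the calibration is good to about 2 mm. A picture is of the moment at which its call begins: read the wrist's pose just before it. calibration takes no time and is no camera call; for the wrist camera it gives the pose at the moment of the call.
- finish_job(): hands the job in, once; it reports no verdict.
The state is a dict: "time_s": time; "joints": joint angles; "dq": joint speeds; "tau": joint torques, N m; "eef_pos": TCP position; "ee_rot": TCP orientation; "force": force on the tool from outside, world axes, zero at the start; "wrist_torque": the same for the moment, N m; "grip_width": opening from 0.0 (shut) to 1.0 (fully open).
Only numpy, scipy, OpenCV 4.12 (cv2) and the standard library are available. Lean on these libraries where they do the work, as an engineer would, in place of code of your own. Each camera call takes 0.05 s, during which the arm holds its last target.

## Task

Load the wafer press with the three marble offcuts so that their weight alone pushes its sprung plate down to the stop: build one pile in the middle of the plate, first the big wedge on its flat underside, then the small wedge centred on the big one's sloping top and turned the opposite way so that its own top comes out level, then the chunky cap stone upright on that level top. Leave the thin marble chip and everything else on the bench where it is.

Things in the scene. Friction and masses are not known exactly. Their poses are not given: they have to be found in the camera images.
- big_wedge: Largest marble offcut, 0.56 to 0.64 kg: a wedge about 104 mm long (its x) with broken ragged ends and two sawn, parallel, upright sides 62 mm apart (at y = +-31 mm, from x = -44 to +44 mm), to be gripped across y. Origin at the centre of the flat level underside, z up. Its top is one flat plane that slopes 10 degrees, rising towards +x: 37 mm above the underside at x = 0, about 28 mm at the -x end and 46 mm at the +x end.
- big_wedge_top (a point): Point in the middle of the big wedge's sloping top, 37 mm above the origin; its z axis is the normal of that face, its x axis points up the slope.
- small_wedge: Smaller marble wedge, 0.37 to 0.42 kg, about 82 mm long (its x), ragged ends, sawn parallel sides 56 mm apart (y = +-28 mm, from x = -36 to +36 mm). Origin at the centre of the flat underside, z up. Its flat top also slopes 10 degrees, rising towards +x: 33.5 mm high at x = 0, about 26.5 mm at the -x end and 40.5 mm at the +x end.
- small_wedge_top (a point): Point in the middle of the small wedge's sloping top, 33.5 mm above its origin; z axis is the normal of that face, x axis points up the slope.
- cap_stone: Chunky marble cap, 0.39 to 0.45 kg, about 73 mm long (x), sawn parallel sides 54 mm apart (y = +-27 mm, from x = -30 to +30 mm) which are upright for the lowest 36 mm; above that a rough faceted crown up to 57 mm high. Origin at the centre of its flat underside, z up.
- press: Wafer press, fixed to the bench, can stand anywhere among the stones: round grey foot 160 mm across, three stop posts with coil springs, wafers between them, and above a round steel plate. Origin at the centre of the foot's underside, on the bench; yaw does not matter.
- plate_top (a point): Centre of the top face of the press's round steel plate (150 mm across, 10 mm thick, flat, no rim). 85 mm above the bench when unloaded; it sinks as it is loaded. Fingers may come down beside a stone over the plate.
- press_plate (a joint): How far the sprung plate has sunk, in m: 0 unloaded, 0.012 on its stop. It starts to sink at 3 N and needs 11.6 N to reach the stop, so that only all three stones together (at least 12.8 N) bring it there; it sinks and springs back softly.
- cup: Bystander: small plain steel cup, 48 mm across, 50 mm tall. Origin at the centre of its underside.
- jar: Bystander: small amber glass jar with a steel lid, 48 mm across, 62 mm tall. Origin at the centre of its underside.
- timer: Bystander: white kitchen timer, 52 mm across, 44 mm tall. Origin at the centre of its underside.
- chip: Bystander: thin marble chip, about 50 x 34 x 12 mm, not needed. Origin at the centre of its underside.
- bowl: Bystander: steel bowl, 110 mm across, 45 mm tall. Origin at the centre of its underside.
- spatula: Bystander: spatula 280 mm long with wooden handle, lying flat, handle towards its -x, blade 65 mm wide. Origin at the centre of its underside (middle of its length).
- brush: Bystander: pastry brush 200 mm long with wooden handle, about 42 mm wide, lying flat. Origin at the centre of its underside (middle of its length).
- bottle: Bystander: clear plastic bottle with a white cap, 64 mm across, 170 mm tall. Origin at the centre of its underside.
Not all that is in view belongs to the job. Leave any orange or turquoise look-alike of the big_wedge alone.

How it is judged:
By the outcome, as a careful person would: the job done as asked, in the order asked, and still so for the second after the job is handed in, with the robot touching nothing.
It also fails if it takes over 72 s, if anything falls off the work surface, if the arm or the gripper's body presses on something with over 40 N, if the wrist force passes 120 N, or if a joint passes its speed limit or range.

## Working session

There is one attempt and no reset: what is moved stays moved. The work goes in short steps, Python scripts to look and compute and a shell command to move; the robot and the scene stay as the last step left them, time stands still between calls to the robot, and variables do not carry over. Pictures are saved under pics/ and viewed, and the job is handed in when it is done.

```bash
mkdir -p pics; ls
cat > h.py <<'E'
import numpy as np, cv2
from rig import sense, capture, calibration, grasp_offset
E
python3 - <<'E'
import sys; sys.path.insert(0,'.')
import numpy as np, cv2, pickle
from rig import *
import rig
print(sense()); print(grasp_offset)
for n in ['scene','top','wrist']:
    c=calibration(n); p,d=capture(n)
    pickle.dump((p,d,c),open(f'{n}0.pkl','wb'))
    cv2.imwrite(f'pics/{n}0.png',p[:,:,::-1])
    print(n,c['intrinsics'],c['dist'],np.round(c['world_from_camera'],3).tolist(),(d>0).mean())
E
```

```text
pics
{'time_s': 0.0, 'joints': array([-1.33134992e+00,  3.13449124e-01,  1.49847162e+00,  2.59986609e-05,
        1.33097415e+00, -2.23424619e-01]), 'dq': array([ 0.00038269,  0.00030936, -0.00098212, -0.00016857,  0.00133437,
        0.00050019]), 'tau': array([ 3.34815013e-04, -4.12267613e+01, -2.59744012e+01, -1.80356988e-04,
        4.08674794e-03,  1.43564034e-05]), 'eef_pos': array([ 234.33098416, -469.45380251,  191.6225528 ]), 'ee_rot': array([ 0.60103339,  0.37231265,  0.60167718, -0.37165404]), 'force': array([ 0.27977244, -0.01993584, -0.44253772]), 'wrist_torque': array([ 0.02001235, -0.01533463, -0.03158544]), 'grip_width': 1.001556545233749}
18.700000000000003
scene [[516.50761743   0.         331.85263442]
 [  0.         516.50761743 205.74795898]
 [  0.           0.           1.        ]] [-0.0237972  0.         0.         0.         0.       ] [[0.145, -0.656, 0.741, 1569.574], [0.989, 0.087, -0.117, -181.329], [0.013, 0.75, 0.661, 992.278], [0.0, 0.0, 0.0, 1.0]] 0.99610546875
top [[399.79166446   0.         318.67044915]
 [  0.         399.79166446 201.52386591]
 [  0.           0.           1.        ]] [-0.02545813  0.          0.          0.          0.        ] [[0.01, 0.997, -0.075, 450.29], [-1.0, 0.01, 0.002, -12.315], [0.003, 0.075, 0.997, 1128.493], [0.0, 0.0, 0.0, 1.0]] 0.99585546875
wrist [[327.95989077   0.         320.89052388]
 [  0.         327.95989077 197.1252743 ]
 [  0.           0.           1.        ]] [-0.03967711  0.          0.          0.          0.        ] [[0.446, 0.858, 0.254, 298.62], [-0.895, 0.428, 0.124, -437.689], [-0.002, -0.283, 0.959, 374.441], [0.0, 0.0, 0.0, 1.0]] 0.9960859375
```

View pics/top0.png

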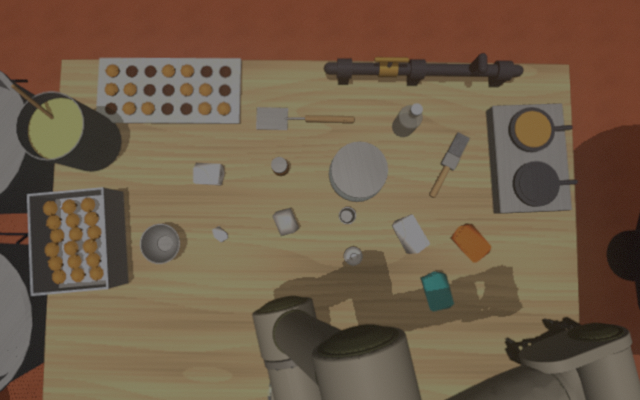

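View pics/scene0.png

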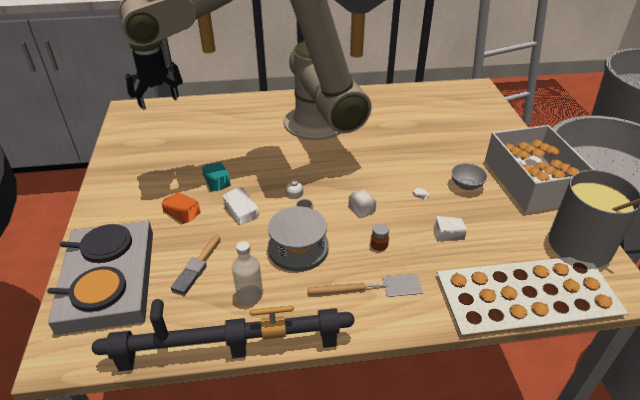

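View pics/wrist0.png

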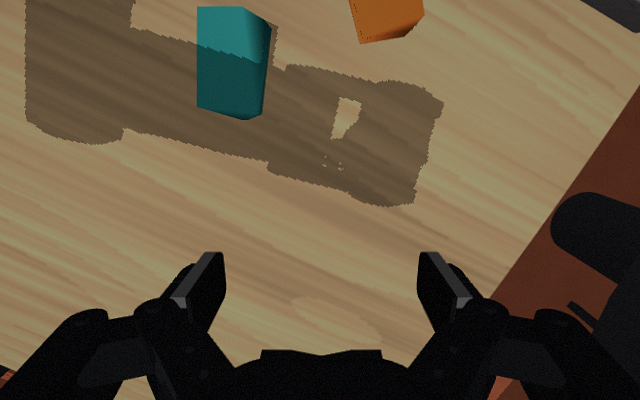

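```bash
cat > h.py <<'E'
import numpy as np, cv2, pickle
from scipy.spatial.transform import Rotation as R
def load(n): return pickle.load(open(n+'.pkl','rb'))
def cloud(p,d,c):
    h,w=d.shape
    u,v=np.meshgrid(np.arange(w),np.arange(h))
    xy=cv2.undistortPoints(np.stack([u,v],-1).reshape(-1,1,2).astype(np.float64),c['intrinsics'],np.array(c['dist'])).reshape(h,w,2)
    P=np.stack([xy[...,0]*d,-xy[...,1]*d,-d],-1)
    T=np.array(c['world_from_camera'])
    W=P@T[:3,:3].T+T[:3,3]
    W[d<=0]=np.nan
    return W
E
python3 - <<'E'
from h import *
for n,rois in [('top',{'w411':(385,205,440,260),'w286':(268,202,305,242),'w208':(185,155,232,195),'chip':(205,222,235,248)}),('scene',{'w240':(215,180,265,230),'w362':(342,182,384,222),'w450':(428,208,474,248)})]:
    p,d,c=load(n+'0'); W=cloud(p,d,c)
    tiles=[]
    for k,(a,b,e,f) in rois.items():
        tiles.append(cv2.resize(p[b:f,a:e,::-1],(260,260),interpolation=cv2.INTER_CUBIC))
        z=W[b:f,a:e,2]; m=(z>8)
        q=W[b:f,a:e][m]
        print(n,k,m.sum(),q.min(0).round(),q.max(0).round(),np.median(z[~m]).round(1))
    cv2.imwrite(f'pics/crop_{n}0.png',np.clip(np.hstack(tiles[:3]).astype(float)*1.3,0,255).astype(np.uint8))
E
```

```text
top w411 886 [ 394. -344.    8.] [ 499. -220.   48.] nan
top w286 502 [440.  41.   9.] [514. 113.  62.] nan
top w208 597 [579. 256.   8.] [638. 336.  44.] nan
top chip 145 [421. 242.   8.] [460. 283.  16.] nan
scene w240 888 [ 317. -341.    8.] [ 503. -220.   48.] nan
scene w362 508 [450.  40.   8.] [519. 114.  60.] nan
scene w450 602 [577. 256.   8.] [643. 340.  44.] nan
```

```bash
sleep 1
```

```text
(no output)
```

View pics/crop_top0.png

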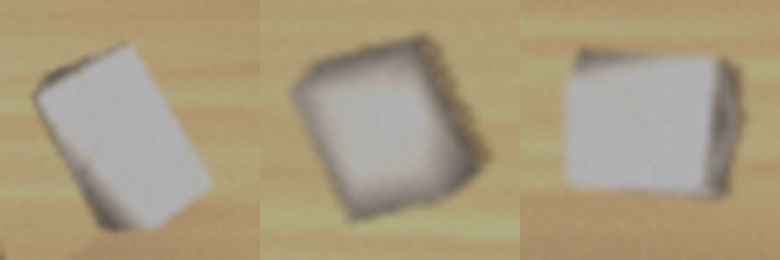

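View pics/crop_scene0.png

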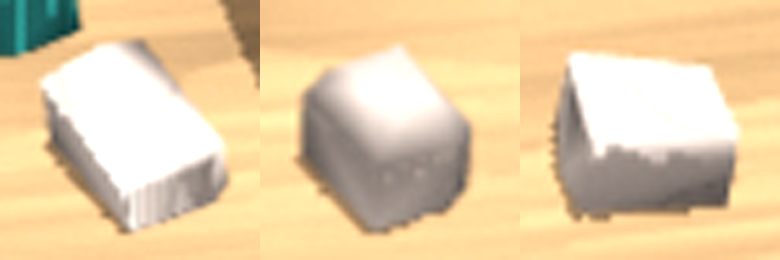

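```bash
cat > fit.py <<'E'
from h import *
def topfit(W,roi,zmin):
    a,b,e,f=roi
    q=W[b:f,a:e].reshape(-1,3); q=q[q[:,2]>zmin]
    return q
def plane(q,it=8,tol=3):
    m=np.ones(len(q),bool)
    for _ in range(it):
        A=np.c_[q[:,:2],np.ones(len(q))]
        s=np.linalg.lstsq(A[m],q[m,2],rcond=None)[0]
        r=q[:,2]-A@s; m=np.abs(r)<tol
    return s,m,r[m].std()
E
python3 - <<'E'
from fit import *
R_={'top':{'big':(385,205,440,260),'cap':(268,202,305,242),'small':(185,155,232,195),'plate':(325,138,392,204)},
'scene':{'big':(222,180,265,230),'cap':(342,182,384,222),'small':(428,208,474,248),'plate':(262,202,335,250)}}
for n in R_:
    p,d,c=load(n+'0'); W=cloud(p,d,c)
    # table
    t=W[100:260,180:420] if n=='top' else W[160:260,200:420]
    t=t.reshape(-1,3); t=t[np.abs(t[:,2])<6]
    print(n,'table',np.median(t[:,2]).round(2),plane(t)[0].round(4))
    for k,roi in R_[n].items():
        q=topfit(W,roi,{'big':24,'small':22,'cap':8,'plate':78}[k])
        s,m,sd=plane(q)
        g=s[:2]; 
        Q=q[m] if k!='cap' else q
        rect=cv2.minAreaRect(Q[:,:2].astype(np.float32))
        print(k,len(q),m.sum(),'slope',np.degrees(np.arctan(np.hypot(*g))).round(2),'updir',np.degrees(np.arctan2(g[1],g[0])).round(1),'sd',sd.round(2),'rect',np.round(rect[0],1),np.round(rect[1],1),round(rect[2],1),'z@c',(s@np.r_[rect[0],1]).round(1))
        if k=='plate':
            (x,y),r=cv2.minEnclosingCircle(Q[:,:2].astype(np.float32)); print('circ',x,y,r,Q[:,2].mean())
E
```

```text
top table 0.1 [ 0.0005  0.0004 -0.2598]
big 841 695 slope 9.75 updir -153.1 sd 1.5 rect [ 446.5 -266.8] [100.8  62.9] 28.2 z@c 36.8
cap 502 111 slope 1.64 updir 104.1 sd 1.57 rect [477.   77.2] [71.  54.5] 22.9 z@c 46.7
small 553 443 slope 9.82 updir -92.4 sd 1.46 rect [609.3 297. ] [77.1 56. ] 88.1 z@c 33.7
plate 2496 2215 slope 0.06 updir 174.5 sd 1.44 rect [ 615.  -119.9] [148.1 147. ] 89.7 z@c 85.0
circ 615.8576049804688 -120.30714416503906 75.00560760498047 85.02545587653817
scene table -0.02 [ 0.0001 -0.0001 -0.0571]
big 657 478 slope 9.49 updir -149.5 sd 1.56 rect [ 445.9 -267. ] [103.7  63.7] 28.5 z@c 36.4
cap 508 85 slope 22.14 updir 163.3 sd 1.62 rect [479.4  76.6] [74.7 56.3] 24.7 z@c 43.3
small 478 347 slope 10.02 updir -89.3 sd 1.42 rect [611.5 297.4] [82.4 61.9] 86.7 z@c 33.4
plate 1964 1717 slope 0.13 updir -163.6 sd 1.43 rect [ 616.4 -120.5] [150.5 149.1] 26.8 z@c 84.9
circ 615.4381103515625 -122.83775329589844 78.0051040649414 84.92903072750235
```

```bash
cat > go.py <<'E'
from h import *
from rig import sense
def Rdown(jaw_deg,tilt_deg=0):
    """tool x down, z along jaw_deg; then tilt about tool z by tilt"""
    a=np.radians(jaw_deg); z=np.array([np.cos(a),np.sin(a),0]); x=np.array([0,0,-1.]); y=np.cross(z,x)
    return np.c_[x,y,z]@R.from_rotvec([0,0,np.radians(tilt_deg)]).as_matrix()
def state():
    s=sense(); q=s['ee_rot']; return s,np.array(s['eef_pos']),R.from_quat([q[1],q[2],q[3],q[0]]).as_matrix()
def plan(pos,jaw,tilt=0):
    s,p,r=state(); best=None
    for j in (jaw,jaw+180):
        t=Rdown(j,tilt if j==jaw else -tilt); v=R.from_matrix(r.T@t).as_rotvec()
        if best is None or np.linalg.norm(v)<np.linalg.norm(best[0]): best=(v,j)
        print('jaw',j,'rotvec/0.5',(v/0.5).round(3))
    l=r.T@(np.array(pos)-p)
    print('linear',(l/300).round(4),'dist',np.linalg.norm(l).round(1),'joints',np.round(s['joints'],3),'t',round(s['time_s'],2),'tcp',p.round(1),'F',np.round(s['force'],1),'grip',round(s['grip_width'],3))
E
python3 - <<'E'
from go import *
s,p,r=state(); print(r.round(2), 'jawdeg',np.degrees(np.arctan2(r[1,2],r[0,2])))
plan([446,-267,180],118.3)
p,d,c=load('top0'); W=cloud(p,d,c)
for k,(a,b,e,f) in {'bottle':(395,98,425,135),'jar':(337,205,357,225),'cup':(268,155,292,177),'timer':(342,245,364,268)}.items():
    q=W[b:f,a:e].reshape(-1,3);q=q[q[:,2]>15];print(k,q[:,:2].mean(0).round(),q[:,2].max().round())
E
```

```text
[[-0.    0.89  0.45]
 [ 0.    0.45 -0.89]
 [-1.    0.   -0.  ]] jawdeg -63.48290257786976
jaw 118.3 rotvec/0.5 [ 6.221e+00 -1.000e-03  3.000e-03]
jaw 298.3 rotvec/0.5 [-0.062 -0.002 -0.   ]
linear [ 0.0397  0.9328 -0.2891] dist 293.2 joints [-1.331  0.313  1.498 -0.     1.331 -0.223] t 0.15 tcp [ 234.3 -469.5  191.8] F [ 0.   0.  -0.2] grip 0.998
bottle [ 744. -244.] 174.0
jar [497. -94.] 54.0
cup [627.  93.] 67.0
timer [ 386. -108.] 48.0
```

```bash
python3 -m jog '[{"linear":[0.04,0.933,-0.289],"rotation":[-0.06,0,0],"grip":85},{"linear":[0.04,0.933,-0.289],"rotation":[-0.06,0,0],"grip":85},{"linear":[0.04,0.933,-0.289],"rotation":[-0.06,0,0],"grip":85},{"linear":[0.04,0.933,-0.289],"rotation":[-0.06,0,0],"grip":85},{"linear":[0.04,0.933,-0.289],"rotation":[-0.06,0,0],"grip":85},{"linear":[0.04,0.933,-0.289],"rotation":[-0.06,0,0],"grip":85},{"linear":[0.04,0.933,-0.289],"rotation":[-0.06,0,0],"grip":85},{"linear":[0.04,0.933,-0.289],"rotation":[-0.06,0,0],"grip":85},{"linear":[0.04,0.933,-0.289],"rotation":[-0.06,0,0],"grip":85},{"linear":[0.04,0.933,-0.289],"rotation":[-0.06,0,0],"grip":85}]' 60
cat > look.py <<'E'
import sys
from fit import *
from rig import capture,calibration
def grab(n,tag):
    c=calibration(n); p,d=capture(n)
    pickle.dump((p,d,c),open(f'{n}_{tag}.pkl','wb')); cv2.imwrite(f'pics/{n}_{tag}.png',p[:,:,::-1]); return p,d,c
E
python3 - <<'E'
from look import *
from go import *
p,d,c=grab('wrist','big')
plan([446,-267,180],118.3)
W=cloud(p,d,c)
m=(W[...,2]>24)&(W[...,2]<55)&(np.hypot(W[...,0]-446,W[...,1]+267)<75)
q=W[m]; print(m.sum())
s,mm,sd=plane(q); Q=q[mm]
rect=cv2.minAreaRect(Q[:,:2].astype(np.float32)); print(rect,s@np.r_[rect[0],1],np.degrees(np.arctan(np.hypot(*s[:2]))),np.degrees(np.arctan2(s[1],s[0])))
E
```

```text
time_s: 0.98
eef_pos: [445.8, -267.2, 179.7]
ee_rot: [0.607, 0.363, 0.607, -0.363]
force: [-0.3, 0.1, -0.0]
grip_width: 0.996
jaw 118.3 rotvec/0.5 [6.279e+00 0.000e+00 3.000e-03]
jaw 298.3 rotvec/0.5 [-0.004 -0.002  0.   ]
linear [-0.0006  0.0027 -0.0013] dist 0.9 joints [-0.767  0.312  1.532  0.     1.299  0.312] t 1.03 tcp [ 445.5 -267.7  179.8] F [-0.2 -1.  -0.4] grip 0.994
5897
((444.58837890625, -266.7381896972656), (101.87445831298828, 61.83009338378906), 27.67808723449707) 38.05391376572091 10.001493715764727 -152.12562110845636
```

View pics/wrist_big.png

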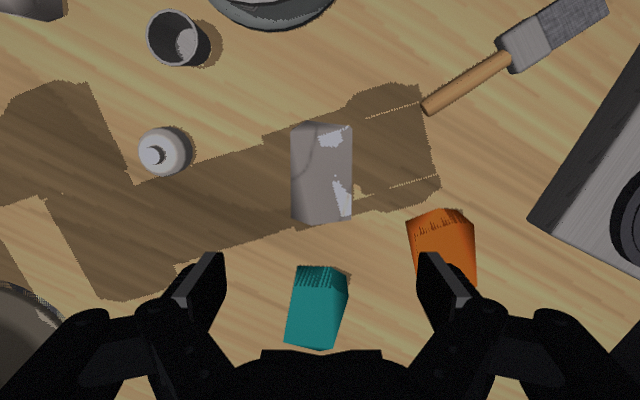

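Run:
```python
from look import *
from go import *
p,d,c=load('wrist_big'); W=cloud(p,d,c)
s,pp,r=state()
hsv=cv2.cvtColor(p,cv2.COLOR_RGB2HSV)
for k,(lo,hi) in {'orange':(3,14),'teal':(80,100)}.items():
    m=(hsv[...,0]>lo)&(hsv[...,0]<hi)&(hsv[...,1]>170)&(W[...,2]>10)&(W[...,2]<60)
    l=(W[m]-pp)@r
    print(k,m.sum(),'tool y',l[:,1].min(),l[:,1].max(),'tool z',l[:,2].min(),l[:,2].max())
plan([445.3,-267,4],117.9)
```

```text
orange 2737 tool y -132.38671873057476 -47.19908392445098 tool z 97.73299372906853 179.9129572718291
teal 4004 tool y -225.04983122734197 -120.29688568812827 tool z -45.82109195502383 29.332278855551824
jaw 117.9 rotvec/0.5 [-6.273e+00 -0.000e+00 -3.000e-03]
jaw 297.9 rotvec/0.5 [ 0.01  -0.002  0.   ]
linear [ 0.5861  0.0008 -0.0018] dist 175.8 joints [-0.767  0.312  1.532  0.     1.299  0.312] t 1.03 tcp [ 445.5 -267.7  179.8] F [-0.2 -1.  -0.4] grip 0.994
```

```bash
python3 -m jog '[{"linear":[0.45,0,-0.002],"rotation":[0.01,0,0],"grip":85},{"linear":[0.45,0,-0.002],"rotation":[0.01,0,0],"grip":85},{"linear":[0.45,0,-0.002],"rotation":[0.01,0,0],"grip":85},{"linear":[0.45,0,-0.002],"rotation":[0.01,0,0],"grip":85},{"linear":[0.52,0,-0.002],"rotation":[0.01,0,0],"grip":85},{"linear":[0.56,0,-0.002],"rotation":[0.01,0,0],"grip":85},{"linear":[0.585,0,-0.002],"rotation":[0.01,0,0],"grip":85},{"linear":[0.585,0,-0.002],"rotation":[0.01,0,0],"grip":55},{"linear":[0.585,0,-0.002],"rotation":[0.01,0,0],"grip":55},{"linear":[0.585,0,-0.002],"rotation":[0.01,0,0],"grip":55},{"linear":[0.585,0,-0.002],"rotation":[0.01,0,0],"grip":55},{"linear":[0.585,0,-0.002],"rotation":[0.01,0,0],"grip":55},{"linear":[0.585,0,-0.002],"rotation":[0.01,0,0],"grip":55},{"linear":[0.585,0,-0.002],"rotation":[0.01,0,0],"grip":55},{"linear":[0.585,0,-0.002],"rotation":[0.01,0,0],"grip":55}]' 70
python3 - <<'E'
from look import *
from go import *
plan([445.3,-267,4],117.9)
grab('wrist','biggr')
E
```

```text
time_s: 2.28
eef_pos: [445.1, -267.0, 4.5]
ee_rot: [0.606, 0.365, 0.606, -0.365]
force: [-0.1, 1.0, -0.2]
grip_width: 0.644
jaw 117.9 rotvec/0.5 [-6.283e+00 -0.000e+00 -3.000e-03]
jaw 297.9 rotvec/0.5 [ 0.    -0.002  0.   ]
linear [0.0015 0.0006 0.0001] dist 0.5 joints [-0.766  0.531  1.722  0.     0.889  0.317] t 2.28 tcp [ 445.1 -267.     4.5] F [-0.1  1.  -0.2] grip 0.644
```

View pics/wrist_biggr.png

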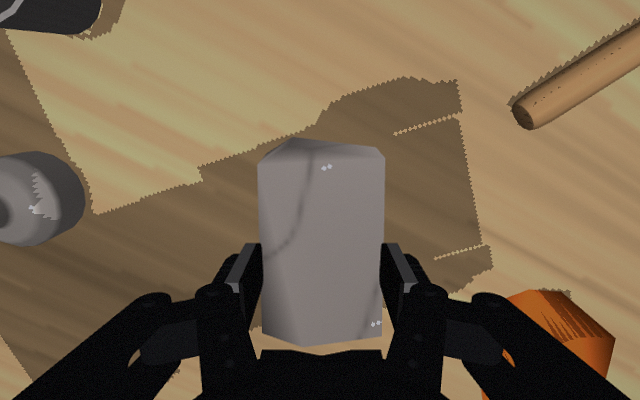

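```bash
python3 -m jog '[{"linear":[0,0,0],"rotation":[0,0,0],"grip":35},{"linear":[0,0,0],"rotation":[0,0,0],"grip":35},{"linear":[0,0,0],"rotation":[0,0,0],"grip":35},{"linear":[-0.05,0,0],"rotation":[0,0,0],"grip":35},{"linear":[-0.1,0,0],"rotation":[0,0,0],"grip":35},{"linear":[-0.1,0,0],"rotation":[0,0,0],"grip":35}]' 70
python3 - <<'E'
from look import *
from go import *
plan([615.5,-121,180],-90)
p,d,c=grab('wrist','biglift')
W=cloud(p,d,c); m=np.isfinite(d)
s,pp,r=state()
L=(W-pp)@r
k=(np.abs(L[...,1])<56)&(np.abs(L[...,2])<33)&(W[...,2]>40)&(W[...,2]<90)&(p.min(-1)>60)
q=W[k]; s_,mm,sd=plane(q); Q=q[mm]; rect=cv2.minAreaRect(Q[:,:2].astype(np.float32)); print(rect,s_@np.r_[rect[0],1],np.degrees(np.arctan(np.hypot(*s_[:2]))),np.degrees(np.arctan2(s_[1],s_[0])))
print('center in tool',r.T@(np.r_[rect[0],s_@np.r_[rect[0],1]]-pp))
E
```

```text
time_s: 2.83
eef_pos: [446.2, -268.1, 36.7]
ee_rot: [0.607, 0.365, 0.605, -0.365]
force: [0.5, -0.2, 0.2]
grip_width: 0.418
jaw -90 rotvec/0.5 [ 0.974  0.005 -0.004]
jaw 90 rotvec/0.5 [-5.309e+00  5.000e-03  7.000e-03]
linear [-0.4775  0.7287 -0.1676] dist 266.1 joints [-0.766  0.48   1.7    0.     0.958  0.317] t 2.83 tcp [ 446.2 -268.1   36.7] F [ 0.5 -0.2  0.2] grip 0.418
((421.09808349609375, -279.1583557128906), (47.49900436401367, 58.12914276123047), 27.783954620361328) 42.806644164412525 9.312834800481415 -151.84399177629174
center in tool [ -7.53449447 -27.13289906  -1.28370309]
```

View pics/wrist_biglift.png

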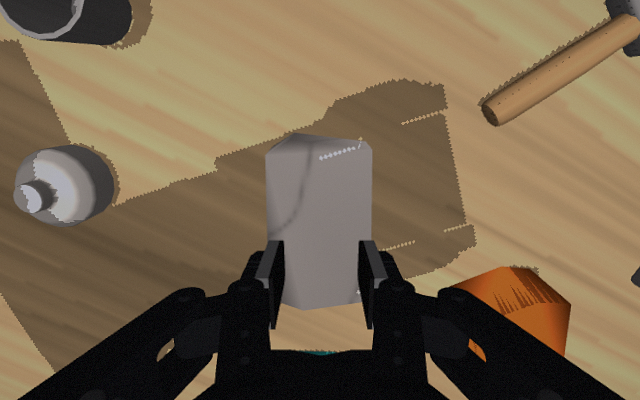

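Run:
```python
from look import *
for n,T in [('wrist0',(234.3,-469.5,191.7,-63.5)),('wrist_big',(445.5,-267.7,179.8,-62)),('wrist_biggr',(445.1,-267,4.5,-62)),('wrist_biglift',(446.2,-268.1,36.7,-62))]:
    p,d,c=load(n); W=cloud(p,d,c)
    a=np.radians(T[3]); z=np.array([np.cos(a),np.sin(a),0]);x=np.array([0,0,-1.]);y=np.cross(z,x)
    L=(W-np.array(T[:3]))@np.c_[x,y,z]
    for side in (-1,1):
        k=(p.max(-1)<90)&(np.abs(L[...,1])<16)&(L[...,2]*side>5)&(L[...,2]*side<60)&(L[...,0]<25)&(L[...,0]>-60)&(np.arange(400)[:,None]>225)
        l=L[k]; 
        print(n,side,k.sum(),'x(fwd) max',np.percentile(l[:,0],[50,90,98,100]).round(1),'inner z',np.percentile(l[:,2]*side,[0,2,10,50]).round(1),'y',np.percentile(l[:,1],[0,2,98,100]).round(1))
```

```text
wrist0 -1 262 x(fwd) max [-57.5 -54.3 -53.5 -52.8] inner z [42.3 42.4 42.5 42.8] y [-11.1 -10.2  11.3  11.5]
wrist0 1 272 x(fwd) max [-57.4 -54.3 -53.1 -52.8] inner z [42.4 42.4 42.6 42.8] y [-11.4 -10.7  11.1  11.3]
wrist_big -1 269 x(fwd) max [-57.1 -54.2 -53.4 -52.7] inner z [42.3 42.6 42.7 42.9] y [-10.9 -10.   11.4  11.6]
wrist_big 1 282 x(fwd) max [-57.3 -53.9 -53.2 -52.7] inner z [41.7 41.9 42.  42.3] y [-10.7  -9.4  11.9  12.1]
wrist_biggr -1 623 x(fwd) max [-53.9 -46.2 -32.4   4.2] inner z [27.  27.1 27.3 27.6] y [-13.  -11.2  11.4  11.7]
wrist_biggr 1 611 x(fwd) max [-53.9 -47.2 -36.7   4.5] inner z [27.1 27.2 27.3 27.6] y [-13.3 -11.1  11.3  11.6]
wrist_biglift -1 626 x(fwd) max [-52.3 -43.7  -2.2  -0.7] inner z [17.5 17.6 17.7 20.5] y [-15.8  -9.9  11.1  11.5]
wrist_biglift 1 606 x(fwd) max [-53.  -45.8 -41.3  -1.7] inner z [16.9 16.9 17.  19.1] y [-11.2  -9.6  11.   11.5]
```

Run:
```python
from look import *
p,d,c=load('scene0'); W=cloud(p,d,c)
T=(234.3,-469.5,191.7,-63.5)
a=np.radians(T[3]); z=np.array([np.cos(a),np.sin(a),0]);x=np.array([0,0,-1.]);y=np.cross(z,x)
L=(W-np.array(T[:3]))@np.c_[x,y,z]
k=(p.max(-1)<90)&(np.abs(L[...,1])<20)&(np.abs(L[...,2])<65)&(L[...,0]<60)&(L[...,0]>-120)
l=L[k]; print(k.sum()); 
for s in (-1,1):
    ll=l[l[:,2]*s>30]; print(np.sort(ll[:,0])[-12:].round(1)); 
v,u=np.where(k); print(u.min(),u.max(),v.min(),v.max())
p,d,c=grab('scene','chk'); cv2.imwrite('pics/scene_chkc.png',cv2.resize(p[60:260,130:370,::-1],(720,600),interpolation=cv2.INTER_CUBIC))
```

```text
398
[-62.5 -62.4 -62.1 -61.8 -60.3 -59.5 -59.2 -58.6 -58.5 -58.  -57.7 -57.5]
[-66.2 -64.1 -63.9 -63.9 -63.7 -62.3 -59.2 -58.2 -57.3 -57.  -56.9 -56.3]
132 179 75 108
```

View pics/scene_chkc.png

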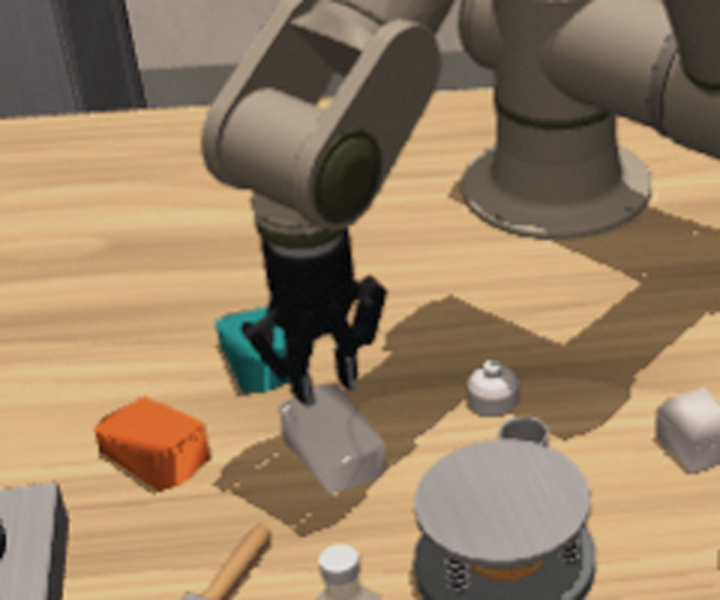

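```bash
python3 -m jog '[{"linear":[0,0,0],"rotation":[0,0,0],"grip":85},{"linear":[0,0,0],"rotation":[0,0,0],"grip":85},{"linear":[0,0,0],"rotation":[0,0,0],"grip":85},{"linear":[0,0,0],"rotation":[0,0,0],"grip":85},{"linear":[0,0,0],"rotation":[0,0,0],"grip":85},{"linear":[0,0,0],"rotation":[0,0,0],"grip":85}]' 70
python3 - <<'E'
from look import *
from go import *
plan([445.3,-267,-41],-62.1)
E
```

```text
time_s: 3.43
eef_pos: [445.1, -267.1, 34.2]
ee_rot: [0.606, 0.365, 0.606, -0.365]
force: [-0.0, 0.0, 0.3]
grip_width: 0.998
jaw -62.1 rotvec/0.5 [-0.    -0.001 -0.   ]
jaw 117.9 rotvec/0.5 [ 6.283e+00 -0.000e+00  2.000e-03]
linear [2.506e-01 7.000e-04 2.000e-04] dist 75.2 joints [-0.767  0.483  1.703  0.     0.956  0.317] t 3.43 tcp [ 445.1 -267.1   34.2] F [-0.   0.   0.3] grip 0.998
```

```bash
python3 -m jog '[{"linear":[0.1,0,0],"rotation":[0,0,0],"grip":85},{"linear":[0.18,0,0],"rotation":[0,0,0],"grip":85},{"linear":[0.22,0,0],"rotation":[0,0,0],"grip":85},{"linear":[0.25,0,0],"rotation":[0,0,0],"grip":85},{"linear":[0.25,0,0],"rotation":[0,0,0],"grip":85},{"linear":[0.25,0,0],"rotation":[0,0,0],"grip":50},{"linear":[0.25,0,0],"rotation":[0,0,0],"grip":50},{"linear":[0.25,0,0],"rotation":[0,0,0],"grip":50},{"linear":[0.25,0,0],"rotation":[0,0,0],"grip":50},{"linear":[0.25,0,0],"rotation":[0,0,0],"grip":50},{"linear":[0.25,0,0],"rotation":[0,0,0],"grip":50},{"linear":[0.25,0,0],"rotation":[0,0,0],"grip":50},{"linear":[0.25,0,0],"rotation":[0,0,0],"grip":50}]' 70
python3 - <<'E'
from look import *
from go import *
plan([615.5,-121,180],-90)
grab('wrist','biggr2')
E
```

```text
time_s: 4.52
eef_pos: [445.7, -267.6, -39.6]
ee_rot: [0.606, 0.365, 0.605, -0.365]
force: [-0.9, 1.5, 6.8]
grip_width: 0.716
jaw -90 rotvec/0.5 [ 0.974  0.002 -0.002]
jaw 90 rotvec/0.5 [-5.309e+00  3.000e-03  3.000e-03]
linear [-0.7318  0.7293 -0.166 ] dist 313.9 joints [-0.766  0.608  1.742  0.     0.791  0.317] t 4.52 tcp [ 445.7 -267.6  -39.6] F [-0.9  1.5  6.8] grip 0.716
```

View pics/wrist_biggr2.png

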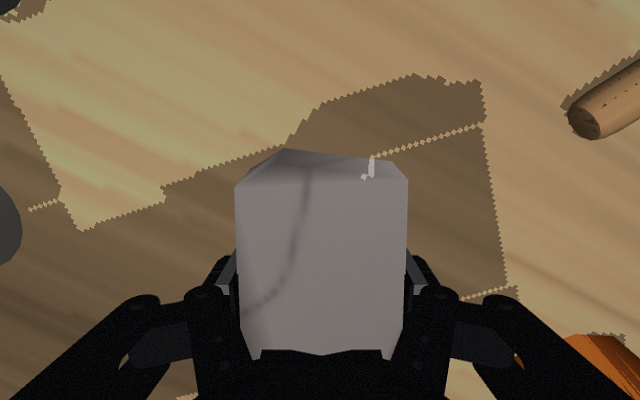

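```bash
python3 -m jog '[{"linear":[-0.12,0,0],"rotation":[0,0,0],"grip":50},{"linear":[-0.25,0,0],"rotation":[0,0,0],"grip":50},{"linear":[-0.36,0.1,0],"rotation":[0.2,0,0],"grip":50},{"linear":[-0.4,0.22,-0.04],"rotation":[0.4,0,0],"grip":50},{"linear":[-0.4,0.34,-0.07],"rotation":[0.6,0,0],"grip":50},{"linear":[-0.4,0.46,-0.1],"rotation":[0.8,0,0],"grip":50},{"linear":[-0.4,0.58,-0.13],"rotation":[0.974,0,0],"grip":50},{"linear":[-0.4,0.66,-0.15],"rotation":[0.974,0,0],"grip":50},{"linear":[-0.4,0.71,-0.16],"rotation":[0.974,0,0],"grip":50},{"linear":[-0.4,0.729,-0.166],"rotation":[0.974,0,0],"grip":50},{"linear":[-0.4,0.729,-0.166],"rotation":[0.974,0,0],"grip":50},{"linear":[-0.4,0.729,-0.166],"rotation":[0.974,0,0],"grip":50}]' 70
python3 - <<'E'
from look import *
from go import *
plan([615.5,-121,50],-90)
grab('wrist','bigpl'); grab('scene','bigpl');grab('top','bigpl')
E
```

```text
time_s: 5.57
eef_pos: [614.7, -121.5, 80.0]
ee_rot: [-0.5, -0.5, -0.5, 0.5]
force: [0.1, -0.8, -6.2]
grip_width: 0.717
jaw -90 rotvec/0.5 [-0.     0.001  0.   ]
jaw 90 rotvec/0.5 [ 6.283e+00  1.000e-03 -2.000e-03]
linear [ 0.1     0.0026 -0.0016] dist 30.0 joints [-3.810e-01  6.330e-01  1.310e+00 -1.000e-03  1.199e+00  1.190e+00] t 5.57 tcp [ 614.7 -121.5   80. ] F [ 0.1 -0.8 -6.2] grip 0.717
```

View pics/wrist_bigpl.png

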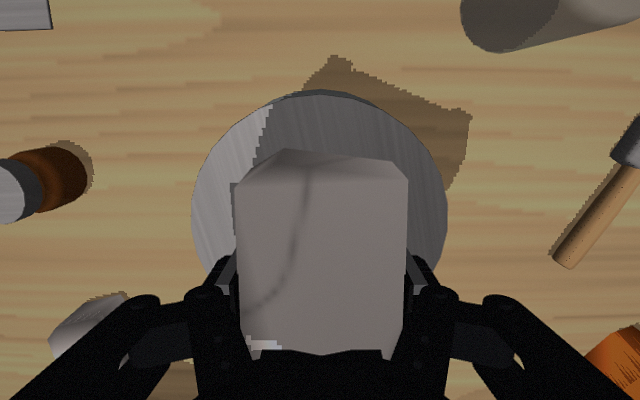

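View pics/scene_bigpl.png

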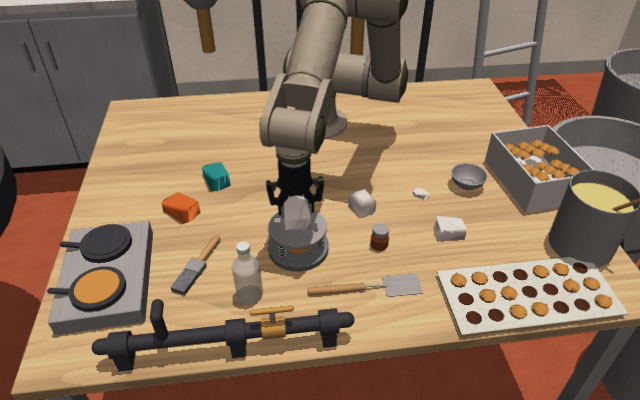

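Run:
```python
from look import *
for n in ('wrist','scene'):
    p,d,c=load(n+'_bigpl'); W=cloud(p,d,c)
    near=np.hypot(W[...,0]-615,W[...,1]+121)<90
    br=(p.min(-1)>70)
    k=near&(W[...,2]>125)&(W[...,2]<175)&br
    q=W[k]; 
    print(n,k.sum(),np.percentile(q,[0.5,99.5],axis=0).round(1))
    s,m,sd=plane(q[q[:,2]>138]); print('slope',np.degrees(np.arctan(np.hypot(*s[:2]))).round(2),np.degrees(np.arctan2(s[1],s[0])).round(1), 'z@ctr',s@np.r_[615,-121.5,1])
    k=near&(np.abs(W[...,2]-85)<4); q=W[k]
    pts=q[:,:2]; r=np.hypot(*(pts-[615.5,-121]).T); ang=np.arctan2(*(pts-[615.5,-121]).T[::-1])
    # boundary: max r per angular bin
    b=[];
    for a in np.linspace(-np.pi,np.pi,61):
        mm=np.abs(ang-a)<0.05
        if mm.sum()>5 and r[mm].max()>70: b.append(pts[mm][r[mm].argmax()])
    b=np.array(b); A=np.c_[2*b,np.ones(len(b))]; s=np.linalg.lstsq(A,(b**2).sum(1),rcond=None)[0]
    print('plate',len(b),s[:2].round(1),np.sqrt(s[2]+s[0]**2+s[1]**2).round(1),np.median(q[:,2]).round(1))
```

```text
wrist 31373 [[ 594.9 -152.1  128.7]
 [ 664.4  -90.7  162. ]]
slope 10.04 179.8 z@ctr 157.45554259732896
plate 39 [ 615.  -120.3] 74.7 86.1
scene 776 [[ 588.6 -155.4  125.3]
 [ 667.6  -87.   163.2]]
slope 10.1 -175.9 z@ctr 156.29158319439478
plate 46 [ 617.  -120.3] 74.4 84.9
```

```bash
python3 -m jog '[{"linear":[0.05,0.004,-0.003],"rotation":[0,0,0],"grip":50},{"linear":[0.09,0.004,-0.003],"rotation":[0,0,0],"grip":50},{"linear":[0.105,0.004,-0.003],"rotation":[0,0,0],"grip":50},{"linear":[0.113,0.004,-0.003],"rotation":[0,0,0],"grip":50},{"linear":[0.119,0.004,-0.003],"rotation":[0,0,0],"grip":50},{"linear":[0.119,0.004,-0.003],"rotation":[0,0,0],"grip":50},{"linear":[0.119,0.004,-0.003],"rotation":[0,0,0],"grip":50}]' 70
python3 -m jog '[{"linear":[0,0,0],"rotation":[0,0,0],"grip":66},{"linear":[0,0,0],"rotation":[0,0,0],"grip":70},{"linear":[0,0,0],"rotation":[0,0,0],"grip":76},{"linear":[0,0,0],"rotation":[0,0,0],"grip":85},{"linear":[0,0,0],"rotation":[0,0,0],"grip":85},{"linear":[0,0,0],"rotation":[0,0,0],"grip":85},{"linear":[-0.1,0,0],"rotation":[0,0,0],"grip":85},{"linear":[-0.2,0,0],"rotation":[0,0,0],"grip":85},{"linear":[-0.33,0,0],"rotation":[0,0,0],"grip":85},{"linear":[-0.4,0,0],"rotation":[0,0,0],"grip":85},{"linear":[-0.4,0,0],"rotation":[0,0,0],"grip":85}]' 70
python3 - <<'E'
from look import *
from go import *
plan([610,297,150],-2.5)
p,d,c=grab('wrist','bigon')
W=cloud(p,d,c)
near=np.hypot(W[...,0]-615,W[...,1]+121)<70
k=near&(W[...,2]>103)&(W[...,2]<135); q=W[k]; s,m,sd=plane(q); Q=q[m]
rect=cv2.minAreaRect(Q[:,:2].astype(np.float32)); print(rect,s@np.r_[rect[0],1],np.degrees(np.arctan(np.hypot(*s[:2]))),np.degrees(np.arctan2(s[1],s[0])))
k=near&(np.abs(W[...,2]-81)<6);print('plate z',np.median(W[k][:,2]), plane(W[k])[0])
E
```

```text
time_s: 6.3
eef_pos: [616.3, -121.4, 45.5]
ee_rot: [0.5, 0.5, 0.499, -0.5]
force: [-0.3, -0.6, -4.1]
grip_width: 0.714
time_s: 7.22
eef_pos: [618.2, -122.0, 171.3]
ee_rot: [0.504, 0.502, 0.496, -0.499]
force: [-0.1, -0.4, -0.5]
grip_width: 0.998
jaw -2.5 rotvec/0.5 [-3.057  0.024 -0.009]
jaw 177.5 rotvec/0.5 [ 3.226 -0.01  -0.024]
linear [ 0.0639 -0.0296 -1.3969] dist 419.6 joints [-3.800e-01  5.560e-01  1.193e+00 -1.000e-03  1.382e+00  1.192e+00] t 7.22 tcp [ 618.2 -122.   171.3] F [-0.1 -0.4 -0.5] grip 0.998
((616.3020629882812, -120.97614288330078), (62.255489349365234, 100.91309356689453), 89.88951873779297) 119.19383577594833 10.046199074936876 -179.7255977652964
plate z 82.34216257858878 [-1.13111253e-03  8.87743297e-04  8.31632186e+01]
```

View pics/wrist_bigon.png

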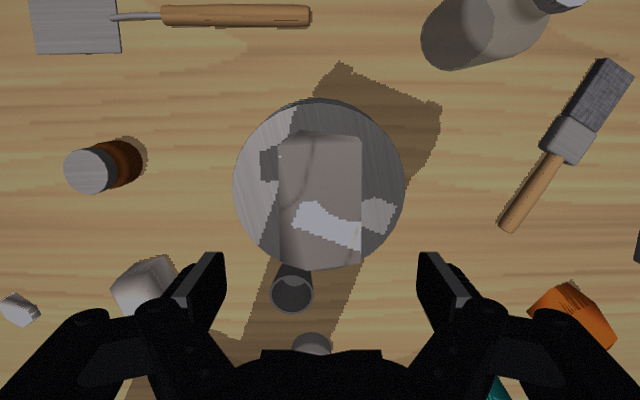

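```bash
python3 -m jog '[{"linear":[0.06,-0.01,-0.12],"rotation":[-0.25,0,0],"grip":85},{"linear":[0.06,-0.01,-0.25],"rotation":[-0.5,0,0],"grip":85},{"linear":[0.06,-0.01,-0.38],"rotation":[-0.75,0,0],"grip":85},{"linear":[0.06,-0.02,-0.51],"rotation":[-1,0,0],"grip":85},{"linear":[0.06,-0.02,-0.62],"rotation":[-1,0.02,0],"grip":85}]' 70
python3 - <<'E'
from go import *
plan([610,297,150],-2.5)
E
```

```text
time_s: 7.68
eef_pos: [610.2, 67.1, 148.0]
ee_rot: [0.608, 0.361, 0.61, -0.356]
force: [-0.9, 0.5, 0.0]
grip_width: 0.996
jaw -2.5 rotvec/0.5 [-2.041 -0.005 -0.014]
jaw 177.5 rotvec/0.5 [ 4.242 -0.016  0.006]
linear [-0.0013  0.3711 -0.6703] dist 229.9 joints [-0.084  0.542  1.276  0.007  1.323  0.978] t 7.68 tcp [610.2  67.1 148. ] F [-0.9  0.5  0. ] grip 0.996
```

```bash
python3 -m jog '[{"linear":[0,0.06,-0.11],"rotation":[-0.25,0,0],"grip":85},{"linear":[0,0.12,-0.22],"rotation":[-0.5,0,0],"grip":85},{"linear":[0,0.18,-0.33],"rotation":[-0.75,0,0],"grip":85},{"linear":[0,0.24,-0.44],"rotation":[-1,0,0],"grip":85},{"linear":[0,0.3,-0.54],"rotation":[-1,0,0],"grip":85}]' 70
python3 - <<'E'
from go import *
plan([610,297,150],-2.5)
E
```

```text
time_s: 8.1
eef_pos: [609.2, 254.6, 147.8]
ee_rot: [0.679, 0.197, 0.681, -0.192]
force: [0.5, -0.5, 0.2]
grip_width: 0.994
jaw -2.5 rotvec/0.5 [-1.027 -0.006 -0.012]
jaw 177.5 rotvec/0.5 [ 5.256 -0.016  0.008]
linear [-0.0064  0.1215 -0.0725] dist 42.5 joints [0.216 0.649 1.1   0.007 1.392 0.772] t 8.1 tcp [609.2 254.6 147.8] F [ 0.5 -0.5  0.2] grip 0.994
```

```bash
python3 -m jog '[{"linear":[0,0.06,-0.04],"rotation":[-0.25,0,0],"grip":85},{"linear":[0,0.121,-0.072],"rotation":[-0.5,0,0],"grip":85},{"linear":[0,0.121,-0.072],"rotation":[-0.75,0,0],"grip":85},{"linear":[0,0.121,-0.072],"rotation":[-1,-0.006,-0.012],"grip":85},{"linear":[0,0.121,-0.072],"rotation":[-1,-0.006,-0.012],"grip":85},{"linear":[0,0.121,-0.072],"rotation":[-1,-0.006,-0.012],"grip":85}]' 70
python3 - <<'E'
from look import *
from go import *
p,d,c=grab('wrist','sm')
plan([610,297,-41],-2.5)
W=cloud(p,d,c)
k=(W[...,2]>21)&(W[...,2]<50)&(np.hypot(W[...,0]-610,W[...,1]-297)<65)
q=W[k]; s,m,sd=plane(q); Q=q[m]; rect=cv2.minAreaRect(Q[:,:2].astype(np.float32)); print(rect,s@np.r_[rect[0],1],np.degrees(np.arctan(np.hypot(*s[:2]))),np.degrees(np.arctan2(s[1],s[0])))
E
```

```text
time_s: 8.6
eef_pos: [609.7, 296.7, 146.8]
ee_rot: [0.706, 0.021, 0.707, -0.021]
force: [0.0, 0.4, -0.1]
grip_width: 0.992
jaw -2.5 rotvec/0.5 [-0.035 -0.003  0.001]
jaw 177.5 rotvec/0.5 [6.248e+00 1.000e-03 4.000e-03]
linear [0.6272 0.0018 0.0014] dist 188.1 joints [0.28  0.695 1.023 0.    1.425 0.341] t 8.65 tcp [609.8 296.5 147.1] F [ 0.2 -0.2 -0.1] grip 0.993
((608.5537719726562, 298.2912292480469), (80.39301300048828, 56.0731086730957), 85.97477722167969) 34.43904783823715 9.99301971829749 -94.57371423712488
```

View pics/wrist_sm.png

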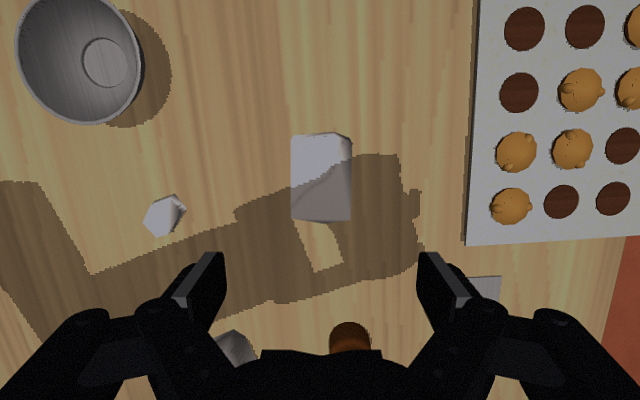

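```bash
python3 -m jog '[{"linear":[0.13,0.004,-0.003],"rotation":[0.015,0,0],"grip":85},{"linear":[0.27,0.004,-0.003],"rotation":[0.015,0,0],"grip":85},{"linear":[0.4,0.004,-0.003],"rotation":[0.015,0,0],"grip":85},{"linear":[0.5,0.004,-0.003],"rotation":[0.015,0,0],"grip":85},{"linear":[0.57,0.004,-0.003],"rotation":[0.015,0,0],"grip":85},{"linear":[0.6,0.004,-0.003],"rotation":[0.015,0,0],"grip":85},{"linear":[0.617,0.004,-0.003],"rotation":[0.015,0,0],"grip":85},{"linear":[0.617,0.004,-0.003],"rotation":[0.015,0,0],"grip":45},{"linear":[0.617,0.004,-0.003],"rotation":[0.015,0,0],"grip":45},{"linear":[0.617,0.004,-0.003],"rotation":[0.015,0,0],"grip":45},{"linear":[0.617,0.004,-0.003],"rotation":[0.015,0,0],"grip":45},{"linear":[0.617,0.004,-0.003],"rotation":[0.015,0,0],"grip":45},{"linear":[0.617,0.004,-0.003],"rotation":[0.015,0,0],"grip":45},{"linear":[0.617,0.004,-0.003],"rotation":[0.015,0,0],"grip":45},{"linear":[0.617,0.004,-0.003],"rotation":[0.015,0,0],"grip":45},{"linear":[0.617,0.004,-0.003],"rotation":[0.015,0,0],"grip":45},{"linear":[0.617,0.004,-0.003],"rotation":[0.015,0,0],"grip":45}]' 70
python3 - <<'E'
from go import *
plan([616,-121,140],90)
E
```

```text
time_s: 10.07
eef_pos: [609.9, 298.1, -35.8]
ee_rot: [0.707, 0.025, 0.706, -0.024]
force: [-0.6, -0.9, 6.8]
grip_width: 0.642
jaw 90 rotvec/0.5 [-3.28e+00  4.00e-03  2.00e-03]
jaw 270 rotvec/0.5 [ 3.003e+00  2.000e-03 -4.000e-03]
linear [-0.587  -1.3917  0.1178] dist 454.5 joints [0.282 0.876 1.191 0.    1.073 0.351] t 10.07 tcp [609.9 298.1 -35.8] F [-0.6 -0.9  6.8] grip 0.642
```

```bash
python3 -m jog '[{"linear":[-0.1,0,0],"rotation":[0,0,0],"grip":45},{"linear":[-0.22,0,0],"rotation":[0,0,0],"grip":45},{"linear":[-0.34,-0.03,0],"rotation":[-0.2,0,0],"grip":45},{"linear":[-0.45,-0.1,0.01],"rotation":[-0.4,0,0],"grip":45},{"linear":[-0.54,-0.19,0.02],"rotation":[-0.6,0,0],"grip":45},{"linear":[-0.58,-0.3,0.03],"rotation":[-0.8,0,0],"grip":45},{"linear":[-0.585,-0.42,0.04],"rotation":[-1,0,0],"grip":45}]' 70
python3 - <<'E'
from go import *
plan([616,-121,140],90)
E
```

```text
time_s: 10.65
eef_pos: [613.8, 171.0, 143.3]
ee_rot: [0.693, -0.153, 0.688, 0.153]
force: [1.2, -0.2, -4.0]
grip_width: 0.643
jaw 90 rotvec/0.5 [-2.267  0.011  0.012]
jaw 270 rotvec/0.5 [ 4.016  0.013 -0.012]
linear [ 0.0097 -0.8849 -0.4053] dist 292.0 joints [ 8.800e-02  5.940e-01  1.204e+00  1.000e-03  1.336e+00 -3.490e-01] t 10.65 tcp [613.8 171.  143.3] F [ 1.2 -0.2 -4. ] grip 0.643
```

```bash
python3 -m jog '[{"linear":[0.01,-0.11,-0.05],"rotation":[-0.22,0,0],"grip":45},{"linear":[0.01,-0.22,-0.1],"rotation":[-0.44,0,0],"grip":45},{"linear":[0.01,-0.33,-0.15],"rotation":[-0.66,0,0],"grip":45},{"linear":[0.01,-0.43,-0.2],"rotation":[-0.88,0,0],"grip":45},{"linear":[0.01,-0.52,-0.24],"rotation":[-1,0.005,0.005],"grip":45}]' 70
python3 - <<'E'
from go import *
plan([616,-121,140],90)
E
```

```text
time_s: 11.07
eef_pos: [613.9, -3.0, 140.2]
ee_rot: [0.632, -0.321, 0.629, 0.321]
force: [0.8, -0.4, -4.9]
grip_width: 0.642
jaw 90 rotvec/0.5 [-1.258  0.005  0.006]
jaw 270 rotvec/0.5 [ 5.025  0.008 -0.007]
linear [ 2.000e-04 -2.371e-01 -3.140e-01] dist 118.0 joints [-0.197  0.547  1.288  0.002  1.303 -1.139] t 11.07 tcp [613.9  -3.  140.2] F [ 0.8 -0.4 -4.9] grip 0.642
```

```bash
python3 -m jog '[{"linear":[0,-0.07,-0.09],"rotation":[-0.22,0,0],"grip":45},{"linear":[0,-0.14,-0.18],"rotation":[-0.44,0,0],"grip":45},{"linear":[0,-0.19,-0.26],"rotation":[-0.66,0,0],"grip":45},{"linear":[0,-0.237,-0.314],"rotation":[-0.88,0,0],"grip":45},{"linear":[0,-0.237,-0.314],"rotation":[-1,0.005,0.006],"grip":45},{"linear":[0,-0.237,-0.314],"rotation":[-1,0.005,0.006],"grip":45}]' 70
python3 - <<'E'
from go import *
plan([616,-121,140],90)
E
```

```text
time_s: 11.57
eef_pos: [615.6, -122.1, 139.9]
ee_rot: [0.531, -0.466, 0.531, 0.467]
force: [0.2, 0.5, -3.5]
grip_width: 0.646
jaw 90 rotvec/0.5 [-0.258  0.001 -0.001]
jaw 270 rotvec/0.5 [ 6.025e+00 -2.000e-03 -2.000e-03]
linear [-0.0004 -0.0008  0.0039] dist 1.2 joints [-0.382  0.581  1.235  0.     1.327 -1.824] t 11.57 tcp [ 615.6 -122.1  139.9] F [ 0.2  0.5 -3.5] grip 0.646
```

Run:
```python
from go import *
plan([614.4,-121,108.3],90,10)
```

```text
jaw 90 rotvec/0.5 [-0.258  0.024  0.347]
jaw 270 rotvec/0.5 [ 6.003  0.523 -0.036]
linear [0.1052 0.0044 0.0031] dist 31.6 joints [-0.382  0.581  1.235  0.     1.327 -1.824] t 11.57 tcp [ 615.6 -122.1  139.9] F [ 0.2  0.5 -3.5] grip 0.646
```

```bash
python3 -m jog '[{"linear":[0,0.004,0.003],"rotation":[-0.13,0.012,0.17],"grip":45},{"linear":[0.03,0.004,0.003],"rotation":[-0.258,0.024,0.347],"grip":45},{"linear":[0.07,0.004,0.003],"rotation":[-0.258,0.024,0.347],"grip":45},{"linear":[0.105,0.004,0.003],"rotation":[-0.258,0.024,0.347],"grip":45},{"linear":[0.105,0.004,0.003],"rotation":[-0.258,0.024,0.347],"grip":45},{"linear":[0.105,0.004,0.003],"rotation":[-0.258,0.024,0.347],"grip":45}]' 70
python3 - <<'E'
from look import *
from go import *
plan([610.1,-121,83.7],90,10)
for n in ('wrist','scene'):
    p,d,c=grab(n,'smhov'); W=cloud(p,d,c)
    near=np.hypot(W[...,0]-615,W[...,1]+121)<60
    k=near&(W[...,2]>160)&(W[...,2]<195)&(p.min(-1)>70); q=W[k]
    print(n,k.sum(),np.percentile(q,[0.5,99.5],axis=0).round(1))
    s,m,sd=plane(q); print('top plane grad deg',np.degrees(np.arctan(s[:2])).round(2),'z@c',s@np.r_[620,-121,1],'n',m.sum(),sd)
cv2.imwrite('pics/smhov_c.png',cv2.resize(p[130:280,220:380,::-1],(640,600),interpolation=cv2.INTER_CUBIC))
E
```

```text
time_s: 12.07
eef_pos: [613.9, -120.6, 108.0]
ee_rot: [0.455, -0.454, 0.542, 0.541]
force: [0.4, -0.6, -3.4]
grip_width: 0.645
jaw 90 rotvec/0.5 [-0.002  0.001  0.   ]
jaw 270 rotvec/0.5 [ 6.281e+00  0.000e+00 -1.000e-03]
linear [ 0.0821 -0.0017 -0.0014] dist 24.6 joints [-0.352  0.72   1.094 -0.06   1.492 -1.912] t 12.07 tcp [ 613.9 -120.6  108. ] F [ 0.4 -0.6 -3.4] grip 0.645
wrist 23283 [[ 582.5 -148.4  161.8]
 [ 651.1  -93.4  189.3]]
top plane grad deg [ 0.06 -0.05] z@c 177.275018730766 n 21992 0.6259112997784437
scene 509 [[ 596.3 -161.3  160.7]
 [ 667.2  -92.7  181.3]]
top plane grad deg [0.02 0.23] z@c 177.20765170907998 n 381 1.4145516995339427
```

View pics/smhov_c.png

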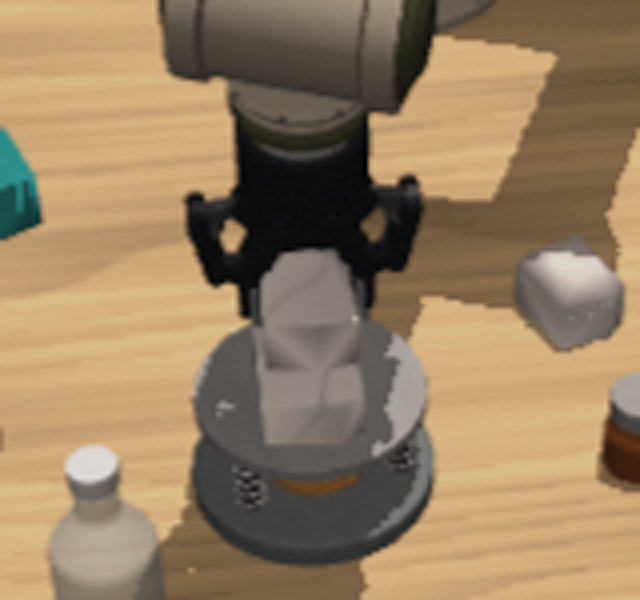

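View pics/wrist_smhov.png

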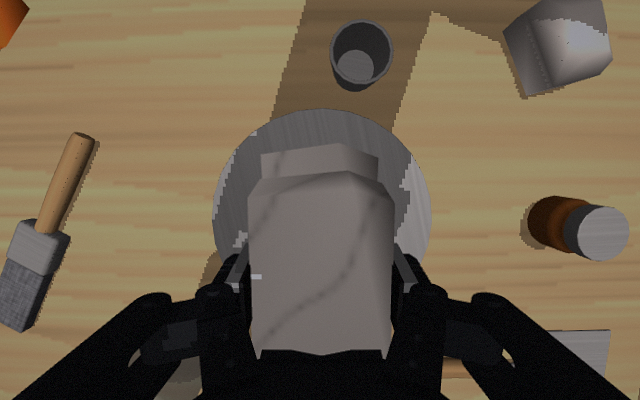

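```bash
python3 -m jog '[{"linear":[0.03,-0.002,-0.001],"rotation":[0,0,0],"grip":45},{"linear":[0.055,-0.002,-0.001],"rotation":[0,0,0],"grip":45},{"linear":[0.07,-0.002,-0.001],"rotation":[0,0,0],"grip":45},{"linear":[0.08,-0.002,-0.001],"rotation":[0,0,0],"grip":45},{"linear":[0.084,-0.002,-0.001],"rotation":[0,0,0],"grip":45},{"linear":[0.088,-0.0025,-0.001],"rotation":[0,0,0],"grip":45},{"linear":[0.088,-0.0025,-0.001],"rotation":[0,0,0],"grip":45},{"linear":[0.088,-0.0025,-0.001],"rotation":[0,0,0],"grip":45}]' 70
python3 - <<'E'
from go import *
plan([610.1,-121,83.7],90,10)
E
```

```text
time_s: 12.83
eef_pos: [610.9, -121.4, 83.5]
ee_rot: [0.455, -0.455, 0.542, 0.541]
force: [0.0, -0.3, -3.4]
grip_width: 0.642
jaw 90 rotvec/0.5 [-0.002 -0.001  0.005]
jaw 270 rotvec/0.5 [6.281e+00 8.000e-03 2.000e-03]
linear [-0.0003  0.0027  0.0013] dist 0.9 joints [-0.355  0.733  1.136 -0.061  1.434 -1.912] t 12.83 tcp [ 610.9 -121.4   83.5] F [ 0.  -0.3 -3.4] grip 0.642
```

```bash
python3 -m jog '[{"linear":[0.007,-0.001,0],"rotation":[0,0,0],"grip":45},{"linear":[0.007,-0.001,0],"rotation":[0,0,0],"grip":45},{"linear":[0.007,-0.001,0],"rotation":[0,0,0],"grip":45}]' 70
python3 -m jog '[{"linear":[0.007,-0.001,0],"rotation":[0,0,0],"grip":45},{"linear":[0.007,-0.001,0],"rotation":[0,0,0],"grip":45},{"linear":[0.007,-0.001,0],"rotation":[0,0,0],"grip":45}]' 70
```

```text
time_s: 13.08
eef_pos: [611.0, -121.4, 81.5]
ee_rot: [0.455, -0.455, 0.541, 0.541]
force: [0.5, -0.5, -2.8]
grip_width: 0.646
time_s: 13.33
eef_pos: [611.0, -121.4, 79.5]
ee_rot: [0.455, -0.455, 0.541, 0.54]
force: [0.9, -0.3, -0.8]
grip_width: 0.643
```

```bash
python3 -m jog '[{"linear":[0.004,-0.001,0],"rotation":[0,0,0],"grip":45},{"linear":[0.004,-0.001,0],"rotation":[0,0,0],"grip":45},{"linear":[0.004,-0.001,0],"rotation":[0,0,0],"grip":45}]' 70
python3 - <<'E'
from look import *
from go import *
plan([610.1,-121,83.7],90,10)
for n in ('scene',):
    p,d,c=grab(n,'smtouch'); W=cloud(p,d,c)
    near=np.hypot(W[...,0]-615,W[...,1]+121)<60
    k=near&(W[...,2]>135)&(W[...,2]<165)&(p.min(-1)>70); q=W[k]
    s,m,sd=plane(q); print('top plane grad deg',np.degrees(np.arctan(s[:2])).round(2),'z@c',s@np.r_[620,-121,1],'n',m.sum(),sd)
cv2.imwrite('pics/smtouch_c.png',cv2.resize(p[150:280,230:370,::-1],(640,594),interpolation=cv2.INTER_CUBIC))
E
```

```text
time_s: 13.58
eef_pos: [611.1, -121.5, 78.3]
ee_rot: [0.455, -0.455, 0.541, 0.54]
force: [-0.5, -0.0, -0.6]
grip_width: 0.641
jaw 90 rotvec/0.5 [-0.002 -0.002  0.006]
jaw 270 rotvec/0.5 [6.281e+00 1.000e-02 3.000e-03]
linear [-0.0172  0.0063  0.0016] dist 5.5 joints [-0.355  0.738  1.141 -0.061  1.423 -1.911] t 13.58 tcp [ 611.1 -121.5   78.3] F [-0.5 -0.  -0.6] grip 0.641
top plane grad deg [ 0.01 -0.29] z@c 146.4885104034559 n 376 1.4287811840715705
```

View pics/smtouch_c.png

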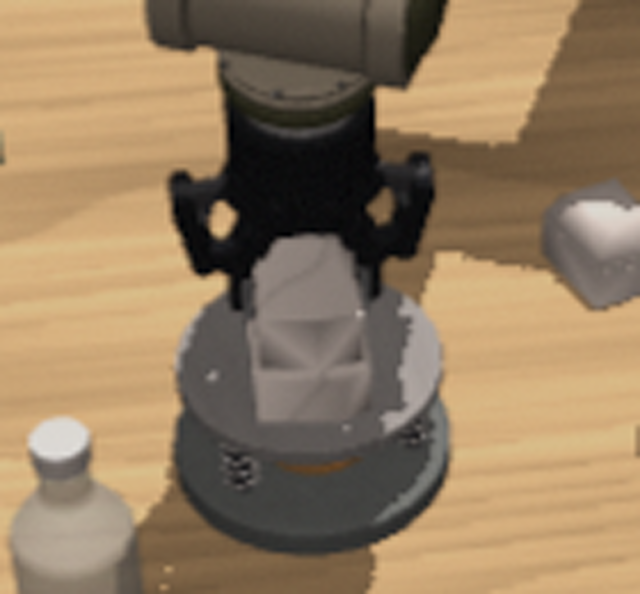

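```bash
python3 -m jog '[{"linear":[0,0,0],"rotation":[0,0,0],"grip":60},{"linear":[0,0,0],"rotation":[0,0,0],"grip":65},{"linear":[0,0,0],"rotation":[0,0,0],"grip":72},{"linear":[0,0,0],"rotation":[0,0,0],"grip":82},{"linear":[0,0,0],"rotation":[0,0,0],"grip":85},{"linear":[0,0,0],"rotation":[0,0,0],"grip":85},{"linear":[-0.07,0,0],"rotation":[0,0,0],"grip":85},{"linear":[-0.18,0,0],"rotation":[0,0,0],"grip":85},{"linear":[-0.3,0,0],"rotation":[0,0,0],"grip":85},{"linear":[-0.4,0,0],"rotation":[0,0,0],"grip":85},{"linear":[-0.4,0,0],"rotation":[0,0,0],"grip":85}]' 70
python3 - <<'E'
from look import *
from go import *
plan([478,77,140],-66)
p,d,c=grab('wrist','smon')
W=cloud(p,d,c)
near=np.hypot(W[...,0]-618,W[...,1]+121)<65
k=near&(W[...,2]>138)&(W[...,2]<160); q=W[k]; s,m,sd=plane(q); Q=q[m]
rect=cv2.minAreaRect(Q[:,:2].astype(np.float32)); print(rect,s@np.r_[rect[0],1],'grad',np.degrees(np.arctan(s[:2])).round(2))
k=np.hypot(W[...,0]-618,W[...,1]+121)<80
k&=(np.abs(W[...,2]-76)<6);print('plate z',np.median(W[k][:,2]), plane(W[k])[0])
E
```

```text
time_s: 14.55
eef_pos: [633.9, -121.9, 203.2]
ee_rot: [0.457, -0.459, 0.54, 0.537]
force: [0.6, 0.4, 1.3]
grip_width: 0.992
jaw -66 rotvec/0.5 [ 5.428 -0.44  -0.08 ]
jaw 114 rotvec/0.5 [-0.838  0.058 -0.319]
linear [0.288  0.4802 0.6639] dist 260.5 joints [-0.344  0.706  0.872 -0.059  1.714 -1.918] t 14.55 tcp [ 633.9 -121.9  203.2] F [0.6 0.4 1.3] grip 0.992
((622.5549926757812, -121.79528045654297), (81.783447265625, 56.18403244018555), 0.6616173386573792) 146.6442844800771 grad [ 0.06 -0.02]
plate z 76.96104910530826 [-1.64359799e-04  8.84648973e-04  7.71730941e+01]
```

View pics/wrist_smon.png

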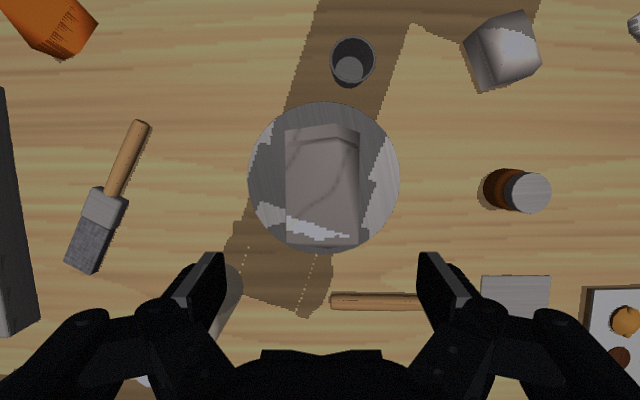

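```bash
python3 -m jog '[{"linear":[0,0.06,0.09],"rotation":[-0.12,0.01,-0.05],"grip":85},{"linear":[0,0.12,0.18],"rotation":[-0.24,0.02,-0.1],"grip":85},{"linear":[0.06,0.18,0.27],"rotation":[-0.36,0.03,-0.15],"grip":85},{"linear":[0.12,0.25,0.36],"rotation":[-0.48,0.04,-0.2],"grip":85},{"linear":[0.18,0.32,0.45],"rotation":[-0.6,0.05,-0.25],"grip":85},{"linear":[0.24,0.39,0.54],"rotation":[-0.72,0.06,-0.3],"grip":85},{"linear":[0.288,0.45,0.62],"rotation":[-0.838,0.058,-0.319],"grip":85},{"linear":[0.288,0.48,0.664],"rotation":[-0.838,0.058,-0.319],"grip":85},{"linear":[0.288,0.48,0.664],"rotation":[-0.838,0.058,-0.319],"grip":85},{"linear":[0.288,0.48,0.664],"rotation":[-0.838,0.058,-0.319],"grip":85}]' 70
python3 - <<'E'
from look import *
from go import *
p,d,c=grab('wrist','cap')
W=cloud(p,d,c)
k=(W[...,2]>8)&(W[...,2]<70)&(np.hypot(W[...,0]-478,W[...,1]-77)<60)
k=cv2.morphologyEx(k.astype(np.uint8),cv2.MORPH_OPEN,np.ones((3,3)))>0
q=W[k]; print(k.sum(),q[:,2].max())
for zl in (8,15,25): print(zl,cv2.minAreaRect(q[q[:,2]>zl][:,:2].astype(np.float32)))
plan([478,77,-38],114)
E
```

```text
time_s: 15.43
eef_pos: [476.6, 77.5, 137.3]
ee_rot: [0.384, -0.592, 0.385, 0.595]
force: [-0.3, -0.6, -0.4]
grip_width: 0.995
4655 58.74332894703025
8 ((476.52838134765625, 77.08590698242188), (71.89611053466797, 54.06832504272461), 23.83473777770996)
15 ((476.52838134765625, 77.08590698242188), (71.89611053466797, 54.06832504272461), 23.83473777770996)
25 ((476.52838134765625, 77.08590698242188), (71.89611053466797, 54.06832504272461), 23.83473777770996)
jaw 114 rotvec/0.5 [-0.     0.006 -0.007]
jaw 294 rotvec/0.5 [ 6.283 -0.01  -0.009]
linear [ 0.5845 -0.0046 -0.0027] dist 175.4 joints [-8.400e-02  2.770e-01  1.697e+00  1.000e-03  1.172e+00 -2.073e+00] t 15.48 tcp [477.1  77.  137.4] F [-0.4  0.6 -0.6] grip 0.994
```

View pics/wrist_cap.png

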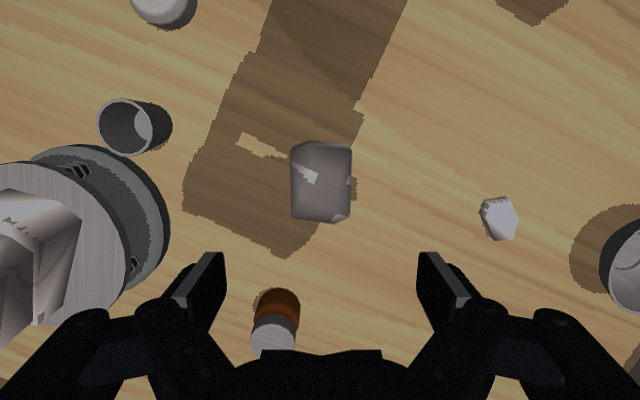

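```bash
python3 -m jog '[{"linear":[0.13,0,0],"rotation":[0,0.006,-0.007],"grip":85},{"linear":[0.26,0,0],"rotation":[0,0.006,-0.007],"grip":85},{"linear":[0.38,0,0],"rotation":[0,0.006,-0.007],"grip":85},{"linear":[0.48,0,0],"rotation":[0,0.006,-0.007],"grip":85},{"linear":[0.55,0,0],"rotation":[0,0.006,-0.007],"grip":85},{"linear":[0.58,0,0],"rotation":[0,0.006,-0.007],"grip":85},{"linear":[0.59,0,0],"rotation":[0,0.006,-0.007],"grip":85},{"linear":[0.59,0,0],"rotation":[0,0.006,-0.007],"grip":43},{"linear":[0.59,0,0],"rotation":[0,0.006,-0.007],"grip":43},{"linear":[0.59,0,0],"rotation":[0,0.006,-0.007],"grip":43},{"linear":[0.59,0,0],"rotation":[0,0.006,-0.007],"grip":43},{"linear":[0.59,0,0],"rotation":[0,0.006,-0.007],"grip":43},{"linear":[0.59,0,0],"rotation":[0,0.006,-0.007],"grip":43},{"linear":[0.59,0,0],"rotation":[0,0.006,-0.007],"grip":43},{"linear":[0.59,0,0],"rotation":[0,0.006,-0.007],"grip":43},{"linear":[0.59,0,0],"rotation":[0,0.006,-0.007],"grip":43},{"linear":[0.59,0,0],"rotation":[0,0.006,-0.007],"grip":43}]' 70
python3 - <<'E'
from go import *
plan([622.3,-121.8,160],90)
E
```

```text
time_s: 16.9
eef_pos: [477.7, 77.0, -38.1]
ee_rot: [-0.386, 0.594, -0.385, -0.592]
force: [0.1, -0.8, 6.2]
grip_width: 0.619
jaw 90 rotvec/0.5 [ 0.838 -0.002  0.007]
jaw 270 rotvec/0.5 [-5.446e+00 -9.000e-03 -3.000e-03]
linear [-0.6584 -0.1728 -0.8025] dist 315.7 joints [-0.083  0.549  1.851 -0.     0.738 -2.072] t 16.9 tcp [477.7  77.  -38.1] F [ 0.1 -0.8  6.2] grip 0.619
```

```bash
python3 -m jog '[{"linear":[-0.1,0,0],"rotation":[0,0,0],"grip":43},{"linear":[-0.23,0,0],"rotation":[0,0,0],"grip":43},{"linear":[-0.36,0,-0.02],"rotation":[0.05,0,0],"grip":43},{"linear":[-0.48,-0.02,-0.08],"rotation":[0.15,0,0],"grip":43},{"linear":[-0.58,-0.04,-0.16],"rotation":[0.25,0,0],"grip":43},{"linear":[-0.65,-0.06,-0.27],"rotation":[0.35,0,0],"grip":43},{"linear":[-0.66,-0.08,-0.39],"rotation":[0.5,0,0],"grip":43},{"linear":[-0.66,-0.11,-0.51],"rotation":[0.65,0,0],"grip":43},{"linear":[-0.66,-0.14,-0.62],"rotation":[0.8,0,0.007],"grip":43},{"linear":[-0.66,-0.16,-0.72],"rotation":[0.838,0,0.007],"grip":43},{"linear":[-0.66,-0.173,-0.78],"rotation":[0.838,0,0.007],"grip":43},{"linear":[-0.66,-0.173,-0.803],"rotation":[0.838,0,0.007],"grip":43},{"linear":[-0.66,-0.173,-0.803],"rotation":[0.838,0,0.007],"grip":43},{"linear":[-0.66,-0.173,-0.803],"rotation":[0.838,0,0.007],"grip":43}]' 70
python3 - <<'E'
from look import *
from go import *
plan([622.3,-121.8,110],90)
for n in ('wrist','scene'):
    p,d,c=grab(n,'caphov'); W=cloud(p,d,c)
    near=np.hypot(W[...,0]-622,W[...,1]+121)<60
    k=near&(W[...,2]>185)&(W[...,2]<265)&(p.min(-1)>70); q=W[k]
    print(n,k.sum(),np.percentile(q,[0.5,99.5],axis=0).round(1))
    k=near&(W[...,2]>142)&(W[...,2]<152)&(p.min(-1)>50); q=W[k]; print(k.sum(),np.percentile(q,[0.5,50,99.5],axis=0).round(1))
cv2.imwrite('pics/caphov_c.png',cv2.resize(p[110:270,220:380,::-1],(600,600),interpolation=cv2.INTER_CUBIC))
E
```

```text
time_s: 18.07
eef_pos: [621.8, -121.2, 160.3]
ee_rot: [0.5, -0.5, 0.5, 0.5]
force: [-0.2, 0.4, -4.1]
grip_width: 0.624
jaw 90 rotvec/0.5 [-0.    -0.001 -0.001]
jaw 270 rotvec/0.5 [ 6.283e+00 -2.000e-03  2.000e-03]
linear [ 0.1677 -0.0017 -0.0017] dist 50.3 joints [-3.770e-01  5.790e-01  1.183e+00 -1.000e-03  1.380e+00 -1.947e+00] t 18.07 tcp [ 621.8 -121.2  160.3] F [-0.2  0.4 -4.1] grip 0.624
wrist 21248 [[ 585.4 -146.4  202.4]
 [ 636.3  -94.3  256.4]]
2687 [[ 581.6 -149.4  142.2]
 [ 591.5 -119.9  146.6]
 [ 602.5  -93.9  148.3]]
scene 648 [[ 605.7 -157.3  199.6]
 [ 660.2  -90.8  256.8]]
443 [[ 591.4 -149.   142.1]
 [ 629.  -121.8  145.7]
 [ 664.5  -93.5  150.2]]
```

View pics/caphov_c.png

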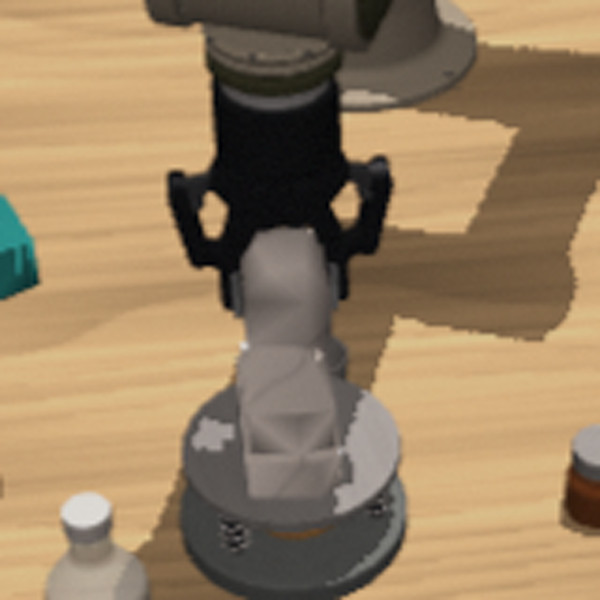

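View pics/wrist_caphov.png

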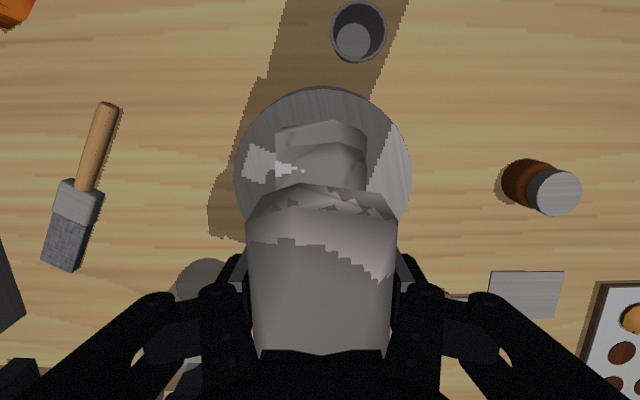

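```bash
python3 -m jog '[{"linear":[0.05,-0.0015,-0.002],"rotation":[0,0,0],"grip":43},{"linear":[0.1,-0.0015,-0.002],"rotation":[0,0,0],"grip":43},{"linear":[0.14,-0.0015,-0.002],"rotation":[0,0,0],"grip":43},{"linear":[0.158,-0.0015,-0.002],"rotation":[0,0,0],"grip":43},{"linear":[0.166,-0.0015,-0.002],"rotation":[0,0,0],"grip":43},{"linear":[0.171,-0.0015,-0.002],"rotation":[0,0,0],"grip":43},{"linear":[0.171,-0.0015,-0.002],"rotation":[0,0,0],"grip":43},{"linear":[0.171,-0.0015,-0.002],"rotation":[0,0,0],"grip":43}]' 70
python3 -m jog '[{"linear":[0.004,0,0],"rotation":[0,0,0],"grip":43},{"linear":[0.007,0,0],"rotation":[0,0,0],"grip":43},{"linear":[0.007,0,0],"rotation":[0,0,0],"grip":43}]' 70
```

```text
time_s: 18.83
eef_pos: [622.7, -121.3, 110.3]
ee_rot: [-0.5, 0.501, -0.5, -0.5]
force: [0.2, -0.9, -4.6]
grip_width: 0.62
time_s: 19.08
eef_pos: [622.7, -121.4, 108.3]
ee_rot: [-0.5, 0.501, -0.5, -0.5]
force: [0.6, 0.5, -3.7]
grip_width: 0.617
```

```bash
python3 -m jog '[{"linear":[0.004,0,0],"rotation":[0,0,0],"grip":43},{"linear":[0.007,0,0],"rotation":[0,0,0],"grip":43},{"linear":[0.007,0,0],"rotation":[0,0,0],"grip":43}]' 70
python3 -m jog '[{"linear":[0.004,0,0],"rotation":[0,0,0],"grip":43},{"linear":[0.004,0,0],"rotation":[0,0,0],"grip":43},{"linear":[0.004,0,0],"rotation":[0,0,0],"grip":43}]' 70
```

```text
time_s: 19.33
eef_pos: [622.7, -121.4, 106.1]
ee_rot: [-0.5, 0.501, -0.5, -0.5]
force: [0.8, 0.9, -3.1]
grip_width: 0.619
time_s: 19.58
eef_pos: [622.8, -121.4, 104.9]
ee_rot: [-0.5, 0.501, -0.5, -0.499]
force: [-0.1, 0.2, -2.4]
grip_width: 0.621
```

```bash
python3 -m jog '[{"linear":[0.005,0,0],"rotation":[0,0,0],"grip":43},{"linear":[0.005,0,0],"rotation":[0,0,0],"grip":43},{"linear":[0.005,0,0],"rotation":[0,0,0],"grip":43}]' 70
python3 - <<'E'
from look import *
from go import *
plan([622.3,-121.8,110],90)
p,d,c=grab('scene','captouch'); W=cloud(p,d,c)
near=np.hypot(W[...,0]-616,W[...,1]+121)<73
k=near&(np.abs(W[...,2]-74)<5); print('plate z',np.median(W[k][:,2]),k.sum())
cv2.imwrite('pics/captouch_c.png',cv2.resize(p[120:280,220:380,::-1],(600,600),interpolation=cv2.INTER_CUBIC))
E
```

```text
time_s: 19.83
eef_pos: [623.0, -121.5, 104.5]
ee_rot: [-0.5, 0.501, -0.5, -0.499]
force: [-3.0, 0.5, 5.3]
grip_width: 0.624
jaw 90 rotvec/0.5 [ 0.002 -0.004  0.005]
jaw 270 rotvec/0.5 [-6.281e+00 -9.000e-03 -6.000e-03]
linear [-0.0182  0.0024 -0.0011] dist 5.5 joints [-3.760e-01  6.240e-01  1.257e+00 -1.000e-03  1.257e+00 -1.948e+00] t 19.83 tcp [ 623.  -121.5  104.5] F [-3.   0.5  5.3] grip 0.624
plate z 73.08648822185387 1004
```

View pics/captouch_c.png

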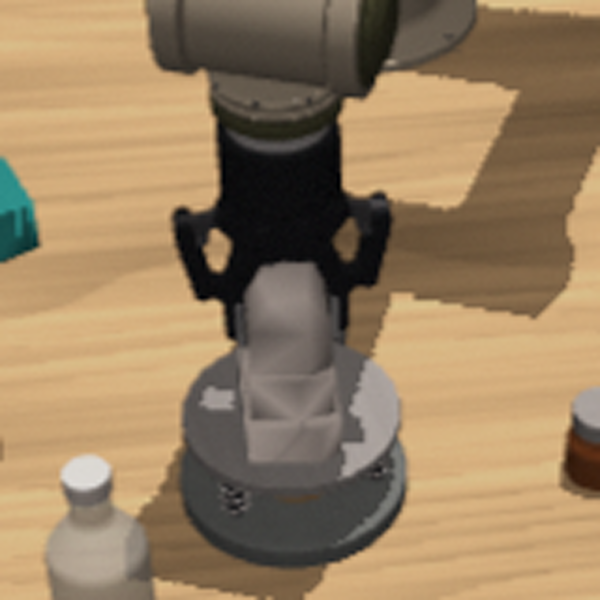

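```bash
python3 -m jog '[{"linear":[-0.003,0,0],"rotation":[0,0,0],"grip":43},{"linear":[-0.003,0,0],"rotation":[0,0,0],"grip":43},{"linear":[-0.003,0,0],"rotation":[0,0,0],"grip":58},{"linear":[-0.003,0,0],"rotation":[0,0,0],"grip":64},{"linear":[-0.003,0,0],"rotation":[0,0,0],"grip":72},{"linear":[-0.003,0,0],"rotation":[0,0,0],"grip":82},{"linear":[-0.003,0,0],"rotation":[0,0,0],"grip":85},{"linear":[-0.003,0,0],"rotation":[0,0,0],"grip":85},{"linear":[-0.06,0,0],"rotation":[0,0,0],"grip":85},{"linear":[-0.16,0,0],"rotation":[0,0,0],"grip":85},{"linear":[-0.28,0,0],"rotation":[0,0,0],"grip":85},{"linear":[-0.4,0,0],"rotation":[0,0,0],"grip":85},{"linear":[-0.45,0,0],"rotation":[0,0,0],"grip":85},{"linear":[-0.45,-0.1,0],"rotation":[0,0,0],"grip":85},{"linear":[-0.45,-0.1,0],"rotation":[0,0,0],"grip":85}]' 70
cat > chk.py <<'E'
import sys
from look import *
from go import *
tag=sys.argv[1]
plan([622.3,-121.8,110],90)
for n in ('scene','wrist'):
    p,d,c=grab(n,tag); W=cloud(p,d,c)
    near=np.hypot(W[...,0]-616,W[...,1]+121)<73
    k=near&(np.abs(W[...,2]-74)<5); print(n,'plate z',np.median(W[k][:,2]),k.sum(), plane(W[k])[0][:2].round(4))
    k=near&(W[...,2]>155)&(W[...,2]<205)&(p.min(-1)>40); q=W[k]; print('cap',k.sum(),np.percentile(q,[0.5,99.5],axis=0).round(1),cv2.minAreaRect(q[:,:2].astype(np.float32)))
    t=W[(np.abs(W[...,2])<4)]; print('table',np.median(t[:,2]))
    if n=='scene': cv2.imwrite(f'pics/{tag}_c.png',cv2.resize(p[120:280,220:380,::-1],(600,600),interpolation=cv2.INTER_CUBIC))
E
python3 chk.py done1
```

```text
time_s: 21.13
eef_pos: [655.2, -121.3, 239.2]
ee_rot: [-0.5, 0.502, -0.499, -0.499]
force: [-1.1, 0.0, -2.3]
grip_width: 0.995
jaw 90 rotvec/0.5 [ 0.003 -0.004  0.008]
jaw 270 rotvec/0.5 [-6.281e+00 -1.300e-02 -6.000e-03]
linear [ 0.4302  0.1115 -0.0008] dist 133.3 joints [-0.358  0.623  0.911 -0.     1.603 -1.93 ] t 21.13 tcp [ 655.2 -121.3  239.2] F [-1.1  0.  -2.3] grip 0.995
scene plate z 73.11975916617666 1012 [-0.0006 -0.0024]
cap 594 [[ 596.4 -148.2  155.8]
 [ 660.1  -94.8  200.8]] ((625.7131958007812, -121.28751373291016), (69.73514556884766, 53.89276123046875), 0.03116312436759472)
table -0.12329108962518376
wrist plate z 74.0440168153657 7275 [0.0016 0.0006]
cap 6598 [[ 587.3 -148.3  173.9]
 [ 656.6  -94.9  200.7]] ((622.7021484375, -121.62977600097656), (73.32913208007812, 54.2052001953125), 0.02127022109925747)
table 1.0223751364964926
```

View pics/done1_c.png

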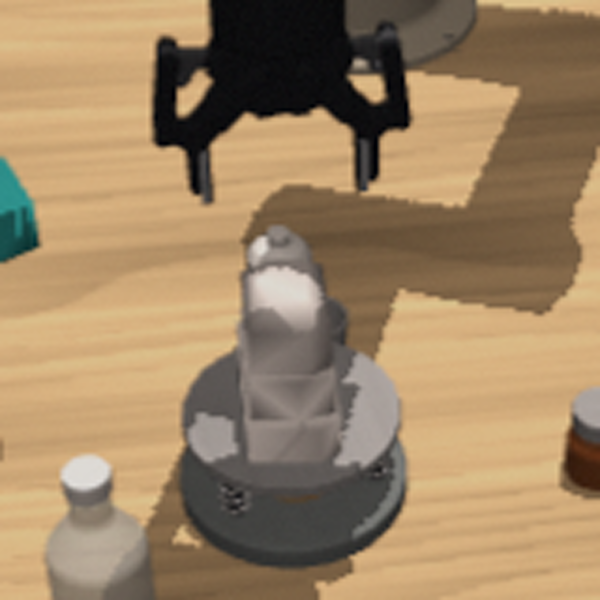

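View pics/wrist_done1.png

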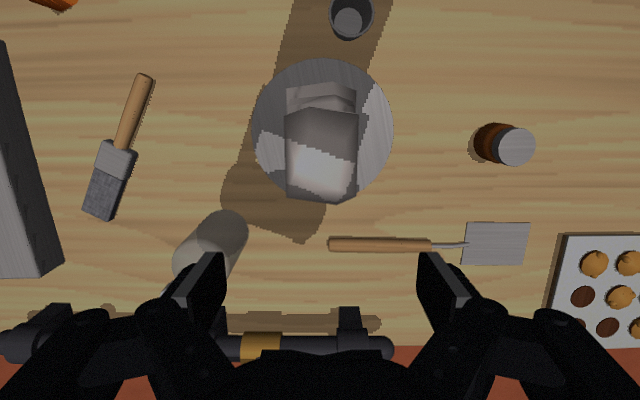

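```bash
python3 -m jog '[{"linear":[-0.05,0,0],"rotation":[0,0,0],"grip":85},{"linear":[-0.05,0,0],"rotation":[0,0,0],"grip":85},{"linear":[-0.05,0,0],"rotation":[0,0,0],"grip":85},{"linear":[-0.05,0,0],"rotation":[0,0,0],"grip":85},{"linear":[-0.05,0,0],"rotation":[0,0,0],"grip":85},{"linear":[-0.05,0,0],"rotation":[0,0,0],"grip":85}]'
python3 chk.py done2
python3 - <<'E'
from look import *
p0,d0,c=load('scene0'); p1,d1,_=load('scene_done2')
df=(np.abs(d1-d0)>12).astype(np.uint8); df=cv2.morphologyEx(df,cv2.MORPH_OPEN,np.ones((3,3)))
n,l,s,ce=cv2.connectedComponentsWithStats(df)
for i in range(1,n):
    if s[i,4]>15: print(s[i],ce[i].round())
E
```

```text
time_s: 21.73
eef_pos: [652.6, -121.0, 253.1]
ee_rot: [-0.5, 0.501, -0.5, -0.5]
force: [-1.0, 0.1, -1.1]
grip_width: 0.998
jaw 90 rotvec/0.5 [ 0.002 -0.002  0.002]
jaw 270 rotvec/0.5 [-6.281e+00 -3.000e-03 -4.000e-03]
linear [ 0.4771  0.1013 -0.0018] dist 146.3 joints [-3.590e-01  6.170e-01  8.860e-01 -1.000e-03  1.638e+00 -1.931e+00] t 21.73 tcp [ 652.6 -121.   253.1] F [-1.   0.1 -1.1] grip 0.998
scene plate z 73.19214543180283 1012 [-0.0014 -0.0018]
cap 589 [[ 597.8 -148.2  155.9]
 [ 662.5  -94.9  201.1]] ((628.0202026367188, -121.30953979492188), (71.59315490722656, 53.95460510253906), 0.22714847326278687)
table -0.13869837117846373
wrist plate z 74.03639191961895 6803 [0.0017 0.0005]
cap 5897 [[ 587.3 -148.3  170.9]
 [ 656.5  -95.   200.7]] ((622.3431396484375, -121.62409973144531), (72.56796264648438, 54.22264099121094), 0.05502483248710632)
table 1.0202057711823613
[ 118    0  114  109 5229] [157.  38.]
[  249     0   162   168 16650] [328.  70.]
[464  20   5   6  25] [466.  22.]
[579  27   7   4  24] [582.  28.]
[438  31   5   5  17] [440.  33.]
[558  41   6   4  19] [560.  42.]
[551  48   6   5  21] [554.  50.]
[169  50   5   5  20] [171.  52.]
[506  53   5   6  24] [508.  55.]
[453  54   6   6  18] [456.  56.]
[553  55   6   5  24] [555.  57.]
[223  61   6   5  20] [226.  63.]
[547  70   4   4  16] [548.  72.]
[456  77   6   3  18] [458.  78.]
[532  90   5   6  22] [534.  92.]
[223 188  35  34 787] [240. 204.]
[ 268  189   59   64 2123] [297. 221.]
[348 189  28  25 493] [362. 201.]
[435 216  31  22 584] [449. 227.]
```

Only the three stones, the press and the arm changed between the first and last scene pictures. The pile is stable, so I'm handing the job in.

```bash
python3 -c "
from rig import finish_job; print(finish_job())"
```

```text
the job is handed in; nothing more can be done
None
```

The pile is on the press: big wedge on its flat underside, small wedge turned the opposite way on its slope, cap stone upright on top. It was handed in at about 21.8 s, and the gripper was clear of everything.

**Last checks:**
- **Plate:** its top measured 73.1–73.2 mm from the scene camera, which is the stop at 85 − 12 = 73 mm. The wrist camera read 74.0 mm, but it also read the bench 1.0 mm high. Two readings 0.6 s apart showed no change.
- **Big wedge:** centred about 1 mm from the plate's measured centre.
- **Small wedge:** its top was level to within 0.1 degree before the cap went on.
- **Cap stone:** it sits within about 1 mm of the centre of the small wedge's top.
- **Other things:** comparing the first and last scene depth pictures showed changes only at the three stones, the press and the arm. I did not compare the parts of the scene hidden by the arm.

**What went wrong or disagreed:**
- **First grasp missed:** the fingers closed above the big wedge without moving it. Two cameras showed the fingertips about 40 mm behind the stated tool point when shut, and I allowed for that afterwards.
- **Cap stone pressed lightly:** the plate reached its stop while I was still lowering the cap, so it pressed down with about 9 N for a moment. I backed off before letting go, so the final plate readings are under the stones' weight alone.

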